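# Lock the shogi drawer with the blade key

### The arm

A 6-joint arm with a two-finger parallel gripper is mounted at the origin on the work surface. World frame = base frame: x ahead of the robot, y to its left, z up, the work surface at z = 0. Lengths are in m, angles in rad, forces in N, time in s.
With the tool pointing down it reaches from about 0.35 to 0.975 m from the base axis. Payload 4.9 kg.
Tool frame: the origin (TCP) lies at the very end of the fingers, on their centre line; the grasp point (between the pads) lies 19 mm behind it (ctrl.grasp_offset is the distance from the TCP to the grasp point, in m); z points along the fingers, y is the line along which they close (so a half turn about z gives the same grasp; the last joint's range is limited). The gripper opens to 85 mm and grips with 20 to 120 N. Pads are 22 mm wide; open, the fingers measure 114 mm over their backs; the gripper's body (76 mm by 85 mm) begins 54 mm behind the grasp point. The pads swing forward as they close: fully open they stand 13 mm farther back than shut.
Start: joints at [1.169, 0.053, 1.613, -0, 1.476, -0.119], TCP at [0.174, 0.6, 0.231] pointing down, gripper open.
Joint ranges: [-3.01, 3.01], [-1.01, 2.22], [0.06, 2.58], [-1.02, 4.17], [0.09, 2.62], [-3.14, 3.14]. Speed limits (rad/s): [2.57, 2.57, 3.14, 3.14, 3.14, 3.14].

### API

Orientations are given as a rotation vector (axis times angle).
In Python, from station import ctrl, optics gives the robot as it stands.
- The arm moves only by the shell command python3 -m handwheel 'ROWS' [OPENING] [FORCE]. ROWS is JSON, a list of rows, each an object of numbers: "tx", "ty", "tz": the shift along the tool's x, y, z in mm; "roll": the turn about the tool's z in rad. A call has 1 to 12 rows; each row shifts and turns the commanded pose from where the row before left it, along the tool's axes as they then stand; what a row does not reach is not made up. A row lasts 1/12 s, in which the tool goes at most 41.7 mm and 7.16 degrees, less where a joint would pass 70% of its speed; a pose out of reach is approached as far as the arm can. A call with a gripper value outside its range is refused whole. OPENING is the finger opening in mm, from 0 to 85.4, set as the call begins (- or left out, the last holds). The fingers move at their own pace and stop on an object; FORCE is the grip in N (left out, the last holds). Time passes only in rows, so rows that do not move let the fingers close. It gives the time, the measured TCP pose, the force, the opening and the grip force at its end, in the units of the state.
- ctrl.get_obs(): the state, without advancing time (a new reading comes with each control period).
- optics.get_image(name): name is "scene" or "side" or "wrist"; returns (picture, depth): 480x640x3 uint8, red, green, blue; 480x640 float32, m along the optical axis (not along the pixel's ray), 0 where there is no reading.
- optics.camera_params(name): a dict with "mtx" (3x3 intrinsics, pixels), "extrinsics" (4x4, takes a point from camera to world coordinates); the wrist camera has in their place "tool_from_camera" (4x4, takes a point from camera to tool coordinates, whose origin is the TCP and whose axes are the flange's). Camera axes: x right, y down, z forward; pixel columns grow to the right and rows downward; lengths in m; the calibration is good to about 2 mm. A picture is of the moment at which its call begins: read the wrist's pose just before it. camera_params takes no time and is no camera call.
- ctrl.finish_job(): hands the job in; it is judged then, once.
The state is a dict: "t": time; "q": joint angles; "dq": joint speeds; "effort": joint torques, N m; "tool_pos": TCP position; "tool_rot": TCP orientation; "contact_force": force on the tool from outside, world axes, zero at the start; "wrist_torque": the same for the moment, N m; "opening": finger opening in m; "grip_force": force on a finger pad.
Only numpy, scipy, OpenCV 4.12 (cv2) and the standard library are available. Lean on these libraries where they do the work, as an engineer would, in place of code of your own. Each camera call takes 0.05 s, during which the arm holds its last target. There are 200 camera calls.

### The job

Gently push the drawer under the hinoki board fully home. Then take the blade key from the walnut block, set its blade into the slot of the brass cam lock on the board and turn it about a quarter turn clockwise until you feel it bed firmly in its seat, stopping there without pressing hard or forcing it; finally put the key back in its walnut block, standing upright with its flange flat on the block, and leave everything else where it is.

Things in the scene. Friction and masses are not known exactly. Their poses are not given: they have to be found in the camera images.
- hinoki_board: Fixed pale hinoki board, 220 (x) x 320 (y) mm, top face 70 mm above the table; origin on the table under its middle; its x points away from the robot, into the drawer's closing direction. The brass cam lock stands on it 55 mm behind (-x of) its middle, on its centre line.
- drawer (a joint): How far the drawer under the board is out (m): 0 = fully home against a hard stop, grows as it comes out towards the robot, at most 0.07. It slides with about 2 N of friction and stays where it is left. The cam's hidden pin enters behind a catch in the drawer, so the cam cannot lock, and may jam part way, unless the drawer is home.
- drawer_front: Front panel of the drawer, 270 mm wide (y), 40 mm high, 14 mm thick; origin at the middle of its outer face, 30 mm above the table; x points into the drawer (closing direction), z up. Home, this face stands 8 mm in front of the board's edge, so a finger can push it home without touching the board.
- cam (a joint): Angle of the cam (rad): 0 = unlocked, slot along the board's x; grows clockwise seen from above. Starts at 0.1 to 0.35; friction about 0.07 N m, stays where it is left. The worn lock has no fixed locked angle: the cam meets its seat about a quarter turn on, anywhere from 1.36 to 1.63, differing each time, felt as the turning moment rising to about 0.17 N m; 0.04 rad further it stops hard.
- cam_plug: Brass cam plug, 39 mm across, 10 mm proud of the board (top face 80 mm above the table). Origin at the middle of the slot's mouth on top; x along the slot, z up; turns with the cam. Slot 25 mm long, 5 mm wide, 8 mm deep, flat floor, square edges. The 3 mm blade has 1 mm of play each side, so the key runs ahead of the cam.
- key: Loose key, 84 mm tall, about 70 g, upright in the walnut block. Origin at the middle of the blade's tip; x along the blade's width, z up. From the tip up: steel blade 20 (x) x 3 (y) x 10 mm, 12 mm round shank to 34 mm, brass flange 36 (x) x 28 (y) mm from 34 to 40 mm, flat red handle 30 (x) x 12 (y) mm from 40 to 84 mm (grip it across its 12 mm). Same after half a turn.
- kifu_block: Fixed walnut block 85 (x) x 75 (y) x 50 mm, left or right of the board; pocket in the middle of its top, 25 (x) x 17 (y) mm, 42 mm deep; a 12 mm high, 6 mm wide ledge along its +x edge. Origin under its middle on the table. The key stands in the pocket, flange on the block's top, tip 16 mm above the table, key's x along the block's x.
- piece_stand: Bystander on the board: rosewood captured-piece stand, 75 x 90 mm, 48 mm tall; origin under its middle.
- incense_holder: Bystander on the board: blue porcelain incense holder, 54 mm across, 34 mm tall; origin under its middle.
- frog: Bystander on the board: bronze frog paperweight, 60 mm long, 36 mm tall; origin under its middle.
- piece_box: Bystander on the table: wooden piece box 106 x 76 x 64 mm, on the other side of the board from the walnut block; origin under its middle.
- tea_cup: Bystander on the table: white cup, 68 mm across, 75 mm tall; origin under its middle.
- fan: Bystander on the table: closed folding fan, 200 x 18 x 14 mm, long axis x; origin under its middle.
- seat (a joint): How far the cam has bedded into its hidden seat under the board (rad): 0 until the cam reaches the seat (tells nothing of where the seat is), at most 0.04 at the hard stop; stays as it is left. Bedded is anything over 0.01.

How it is judged:
By the outcome, as a careful person would: the job done as asked, in the order asked, and still so for the second after the job is handed in, with the robot touching nothing.
It also fails if it takes over 72 s, if anything falls off the work surface, if the arm or the gripper's body presses on something with over 40 N, if the wrist force passes 120 N, or if a joint passes its speed limit or range.

## Working session

There is one attempt and no reset: what is moved stays moved. The work goes in short steps, Python scripts to look and compute and a shell command to move; the robot and the scene stay as the last step left them, time stands still between calls to the robot, and variables do not carry over. Pictures are saved under pics/ and viewed, at most 10 in all, crops included, and the job is handed in when it is done.

```bash
ls; mkdir -p pics; python3 - <<'E'
from station import ctrl, optics
import cv2, numpy as np
o=ctrl.get_obs(); print(o, ctrl.grasp_offset)
for n in ("scene","side"):
    im,d=optics.get_image(n); cv2.imwrite(f"pics/{n}0.png",im[:,:,::-1]); np.savez(f"pics/{n}0.npz",im=im,d=d)
    p=optics.camera_params(n); print(n,p["mtx"].tolist(),np.round(p["extrinsics"],4).tolist())
print(optics.camera_params("wrist"))
E
```

```text
pics
{'t': 0.0, 'q': array([ 1.16898900e+00,  5.33607116e-02,  1.61428792e+00,  9.60680303e-07,
        1.47599978e+00, -1.18996378e-01]), 'dq': array([ 0.00184798,  0.0009632 , -0.00076927, -0.00073892,  0.00061055,
        0.00013202]), 'effort': array([-7.25726895e-04, -3.93687701e+01, -3.70174026e+01, -2.59393682e-04,
        7.00846067e-03, -2.11480915e-05]), 'tool_pos': array([0.17416284, 0.59959756, 0.23006426]), 'tool_rot': array([-0.44268462, -3.1097096 ,  0.0031194 ]), 'contact_force': array([-0.01281585, -0.82280423,  0.06355914]), 'wrist_torque': array([ 8.43524110e-05, -2.39158511e-02, -5.04503763e-02]), 'grip_force': 0.0, 'opening': 0.08534601939192157} 0.0187
scene [[470.84368463828616, 0.0, 319.99504476709814], [0.0, 470.84368463828616, 237.10828230974948], [0.0, 0.0, 1.0]] [[-0.7297, 0.5568, -0.3969, 1.0196], [0.6836, 0.5807, -0.4421, 0.4361], [-0.0156, -0.5939, -0.8044, 0.8592], [0.0, 0.0, 0.0, 1.0]]
side [[525.0243479655262, 0.0, 321.9805284264419], [0.0, 525.0243479655262, 228.16004804012476], [0.0, 0.0, 1.0]] [[-0.9639, -0.1928, 0.1836, 0.4191], [-0.2662, 0.6922, -0.6708, 0.7248], [0.0022, -0.6955, -0.7186, 0.8666], [0.0, 0.0, 0.0, 1.0]]
{'mtx': array([[407.63947918,   0.        , 319.93209845],
       [  0.        , 407.63947918, 239.13785606],
       [  0.        ,   0.        ,   1.        ]]), 'tool_from_camera': array([[-8.54060452e-04, -9.65417439e-01, -2.60707575e-01,
         6.49409467e-02],
       [ 9.99999600e-01, -7.55202745e-04, -4.79365475e-04,
        -8.50538789e-04],
       [ 2.65900713e-04, -2.60707880e-01,  9.65417697e-01,
        -1.41928473e-01],
       [ 0.00000000e+00,  0.00000000e+00,  0.00000000e+00,
         1.00000000e+00]])}
```

View pics/scene0.png

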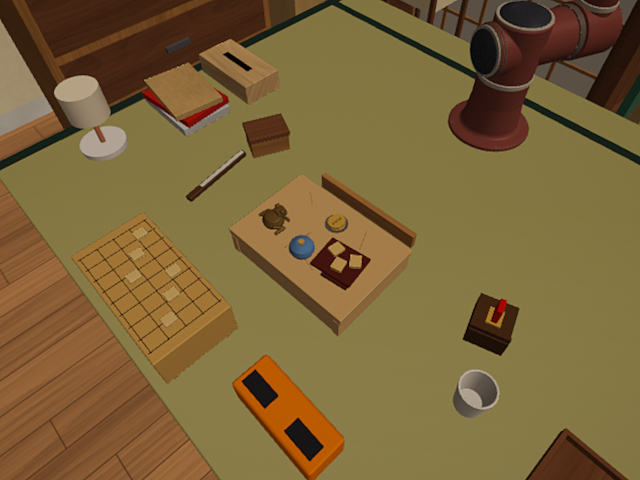

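View pics/side0.png

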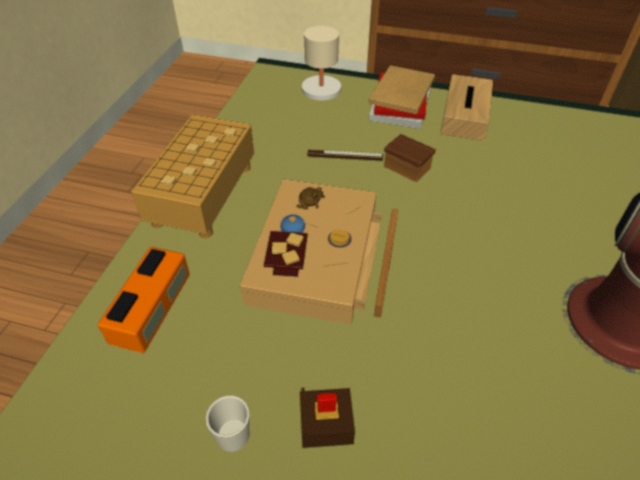

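The scene picture shows the cam at (336,223), the drawer front bar from (325,178) to (414,240) and the red key at (500,310) in the walnut block. The side picture shows the cam at (340,238), the drawer front at x≈385, and the key at (327,402). The drawer is clearly out.

```bash
cat > h.py <<'E'
import numpy as np, cv2
from station import ctrl, optics
def pts(n,d,im=None):
    p=optics.camera_params(n); K=p["mtx"]; E=p["extrinsics"]
    v,u=np.mgrid[:480,:640]
    c=np.stack([(u-K[0,2])/K[0,0]*d,(v-K[1,2])/K[1,1]*d,d],-1)
    w=c@E[:3,:3].T+E[:3,3]; w[d==0]=9; return w
def rect(w,m):
    n,l,s,_=cv2.connectedComponentsWithStats(m.astype(np.uint8))
    i=1+np.argmax(s[1:,4]); q=w[l==i]
    r=cv2.minAreaRect((q[:,:2]*1000).astype(np.float32))
    return len(q),np.round(r[0],1),np.round(r[1],1),round(r[2],2),np.round(np.median(q,0)*1000,1)
def ray(n,uv,z):
    p=optics.camera_params(n);K=p["mtx"];E=p["extrinsics"]
    r=E[:3,:3]@np.linalg.inv(K)@np.array([uv[0],uv[1],1.]);o=E[:3,3]
    return o+r*(z-o[2])/r[2]
E
python3 - <<'E'
from h import *
for n in ("scene","side"):
    f=np.load(f"pics/{n}0.npz");im,d=f["im"],f["d"];w=pts(n,d)
    X,Y,Z=w[...,0],w[...,1],w[...,2]
    hsv=cv2.cvtColor(im,cv2.COLOR_RGB2HSV); H,S,V=[hsv[...,i].astype(int) for i in range(3)]
    cam=(336,223) if n=="scene" else (340,238); blk=(492,322) if n=="scene" else (326,415)
    print(n,"cam",w[cam[1],cam[0]],ray(n,cam,.08),"blk",w[blk[1],blk[0]])
    C=ray(n,cam,.08);B=ray(n,blk,.05)
    near=lambda P,r:(abs(X-P[0])<r)&(abs(Y-P[1])<r)
    print("board",rect(w,near(C,.3)&(abs(Z-.07)<.006)))
    print("block",rect(w,near(B,.09)&(abs(Z-.05)<.005)), "allblk",rect(w,near(B,.08)&(Z>.03)))
    red=near(B,.1)&((H<6)|(H>174))&(S>180)&(V>120)
    print("red",red.sum(),rect(w,red), "redtop",rect(w,red&(Z>.094)), Z[red].max())
    fl=near(B,.06)&(abs(Z-.056)<.004)&(H>12)&(H<30)&(S>100)&(V>120)
    print("flange",rect(w,fl) if fl.any() else 0)
    br=near(C,.03)&(abs(Z-.08)<.004); print("plug",rect(w,br))
    y=near(C,.3)&(abs(Z-.05)<.006)&(Y>C[1]-.2); print("drw",rect(w,y))
E
```

```text
scene cam [0.58470829 0.00341432 0.07837081] [0.58561575 0.00431724 0.08      ] blk [0.52769638 0.35959117 0.05792559]
board (10474, array([636.2,   1.8]), array([222.5, 322.3]), 3.27, array([635.1,  13.9,  68.7]))
block (1051, array([506. , 353.4]), array([72.1, 75.4]), 19.6, array([509.2, 354. ,  48.6])) allblk (1891, array([513.4, 355.9]), array([87.8, 75.4]), 19.4, array([524.7, 359.1,  49.1]))
red 83 (83, array([497.6, 354.4]), array([59.6, 13.8]), 6.61, array([512. , 356.2,  98.2])) redtop (79, array([512.4, 356.5]), array([29.1, 10.2]), 19.52, array([512.7, 356.2,  98.2])) 0.10152772211284677
flange (128, array([513.2, 356. ]), array([36.1, 27.3]), 20.47, array([517.8, 354.4,  54.8]))
plug (184, array([581.6,  -1. ]), array([34. , 39.8]), 83.3, array([ 5.824e+02, -5.000e-01,  7.860e+01]))
drw (660, array([480.2,  -6.9]), array([ 18.6, 269.7]), 3.49, array([480.5,   4.4,  48. ]))
side cam [0.57641101 0.01043791 0.0830832 ] [0.57703004 0.00762688 0.08      ] blk [0.50946588 0.36659242 0.05518456]
board (9602, array([636.2,   4.3]), array([220.7, 323.8]), 3.47, array([613.5,  30.9,  69.3]))
block (1782, array([512.5, 357.8]), array([84.9, 76.6]), 19.92, array([504.3, 366. ,  49.4])) allblk (2608, array([512.4, 357.8]), array([84.9, 77.1]), 19.63, array([509.3, 365.8,  49.8]))
red 311 (311, array([513.9, 345.2]), array([28.7, 41.9]), 8.54, array([510.7, 360.9,  94.5])) redtop (160, array([512. , 358.1]), array([28.4, 13. ]), 17.48, array([512.3, 359.2,  98.8])) 0.10290387136645396
flange (176, array([511.1, 358.1]), array([36.9, 28.6]), 16.74, array([510.6, 365.5,  55.3]))
plug (187, array([580.7,   1.4]), array([37.2, 37. ]), 14.59, array([581.3,   1. ,  79. ]))
drw (679, array([478.9,  -4.2]), array([ 14.8, 270.3]), 3.47, array([478.4,  12.8,  48.9]))
```

```bash
python3 - <<'E'
import cv2,numpy as np
a=cv2.imread("pics/scene0.png");b=cv2.imread("pics/side0.png")
f=lambda i,x,y,w,h,s:cv2.resize(i[y:y+h,x:x+w],None,fx=s,fy=s,interpolation=cv2.INTER_CUBIC)
t=np.hstack([f(a,310,205,50,36,8),f(b,315,220,50,36,8)])
u=np.hstack([f(a,460,285,66,50,6),f(b,293,385,66,50,6)])
u=cv2.resize(u,(800,300))
cv2.imwrite("pics/crop1.png",np.vstack([t,u]))
E
```

```text
(no output)
```

View pics/crop1.png

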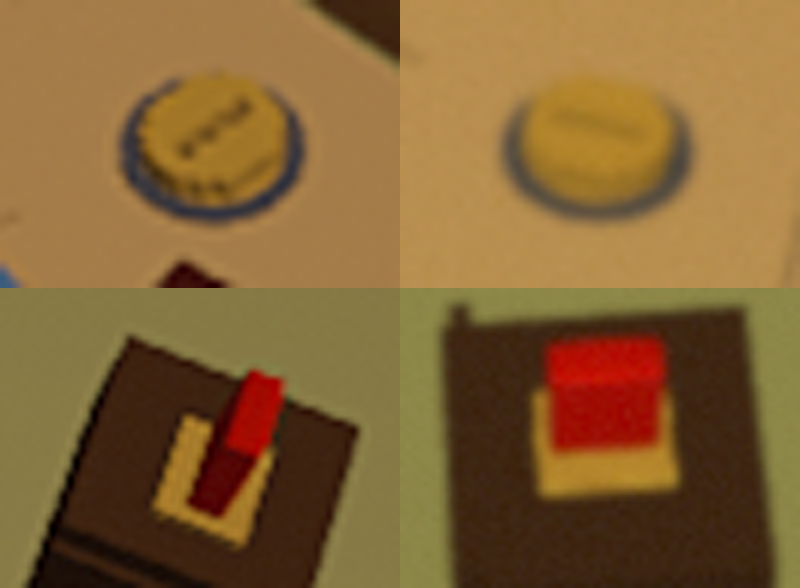

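The crops show the brass plug with its slot near the board's x, and the key in its flange, aligned with the block. All sizes match the given ones: board yaw is 3.4° with its middle at (636,3), the block is at (512.4,357) with yaw 19.6°, and the drawer is about 45 mm out.

```bash
cat >> h.py <<'E'
from scipy.spatial.transform import Rotation as R
def go(x,y,z,yaw=None):
    """mm, deg (yaw of tool y). prints roll first, then shift in the tool frame AFTER the roll"""
    o=ctrl.get_obs(); M=R.from_rotvec(o["tool_rot"]).as_matrix()
    cy=np.degrees(np.arctan2(M[1,1],M[0,1])); roll=0
    if yaw is not None: roll=(np.radians(cy-yaw)+np.pi)%(2*np.pi)-np.pi; M=M@R.from_rotvec([0,0,roll]).as_matrix()
    s=M.T@(np.array([x,y,z])-o["tool_pos"]*1000)
    print("t",round(o["t"],2),"pos",np.round(o["tool_pos"]*1000,1),"yaw",round(cy,2),"tilt",np.round(np.degrees(np.arccos(-M[2,2])),2),"roll",round(roll,4),"shift",np.round(s,1),"F",np.round(o["contact_force"],1),"Mz",np.round(o["wrist_torque"],3),"open",round(o["opening"]*1000,1),"grip",round(o["grip_force"],1),"q6",round(o["q"][5],2))
E
python3 -m handwheel '[{"roll":-0.114},{"roll":-0.114},{"roll":-0.114},{"tx":-13.7,"ty":-38.9},{"tx":-13.7,"ty":-38.9},{"tx":-13.7,"ty":-38.9},{"tx":-13.7,"ty":-38.9},{"tx":-13.7,"ty":-38.9},{"tx":-13.7,"ty":-38.9},{"tx":-13.7,"ty":-38.9},{"tx":-13.7,"ty":-38.9}]' 0 30
python3 -m handwheel '[{"tx":-13.7,"ty":-38.9},{"tx":-13.7,"ty":-38.9},{"tx":-13.7,"ty":-38.9},{"tx":-13.7,"ty":-38.9},{"tx":-13.7,"ty":-38.9},{"tx":-13.7,"ty":-38.9},{"tx":-13.7,"ty":-38.9},{"tx":-13.7,"ty":-38.9},{},{}]'
python3 -c "from h import *;go(435,-9,28,93.4)"
```

```text
t 0.1 pos [174.2 599.6 230.2] yaw 73.8 tilt 0.11 roll -0.3421 shift [-224.4 -622.7  203. ] F [-0.  -0.6 -0.6] Mz [-0.1    0.02   0.031] open 85.6 grip 0.0 q6 -0.12$[0]: bad value
$[0]: bad value
```

```bash
python3 -m handwheel '[{"tx":0,"ty":0,"tz":0,"roll":-0.114},{"tx":0,"ty":0,"tz":0,"roll":-0.114},{"tx":0,"ty":0,"tz":0,"roll":-0.114}]' 0 30; python3 -m handwheel --help | head -20
```

```text
t: 0.35
tool_pos: [0.1742, 0.5998, 0.2305]
tool_rot: [0.102, -3.139, 0.002]
contact_force: [-0.4, -0.9, -0.3]
opening: 0.0518
grip_force: 0.0invalid input: not JSON, or not a number
```

```bash
python3 -m handwheel '[{"tx":-14,"ty":-38.9,"tz":0,"roll":0},{"tx":-14,"ty":-38.9,"tz":0,"roll":0},{"tx":-14,"ty":-38.9,"tz":0,"roll":0},{"tx":-14,"ty":-38.9,"tz":0,"roll":0},{"tx":-14,"ty":-38.9,"tz":0,"roll":0},{"tx":-14,"ty":-38.9,"tz":0,"roll":0},{"tx":-14,"ty":-38.9,"tz":0,"roll":0},{"tx":-14,"ty":-38.9,"tz":0,"roll":0},{"tx":-14,"ty":-38.9,"tz":0,"roll":0},{"tx":-14,"ty":-38.9,"tz":0,"roll":0},{"tx":-14,"ty":-38.9,"tz":0,"roll":0},{"tx":-14,"ty":-38.9,"tz":0,"roll":0}]'
python3 -m handwheel '[{"tx":-14,"ty":-38.9,"tz":0,"roll":0},{"tx":-14,"ty":-38.9,"tz":0,"roll":0},{"tx":-14,"ty":-38.9,"tz":0,"roll":0},{"tx":-14,"ty":-38.9,"tz":0,"roll":0},{"tx":0,"ty":0,"tz":0,"roll":0},{"tx":0,"ty":0,"tz":0,"roll":0}]'
python3 -c "
from h import *;go(435,-9,28,93.4)
im,d=optics.get_image('wrist');cv2.imwrite('pics/w1.png',im[:,:,::-1])"
```

```text
t: 1.35
tool_pos: [0.3697, 0.1422, 0.2311]
tool_rot: [-0.093, 3.14, 0.0]
contact_force: [0.1, 0.9, -0.3]
opening: -0.0002
grip_force: 0.0
t: 1.85
tool_pos: [0.4348, -0.0097, 0.2307]
tool_rot: [0.086, -3.139, -0.001]
contact_force: [0.3, 1.7, -0.3]
opening: 0.0
grip_force: 0.0
t 1.85 pos [434.8  -9.7 230.7] yaw 93.13 tilt 0.09 roll -0.0048 shift [ -0.5   0.6 202.7] F [ 0.3  1.7 -0.3] Mz [-0.005 -0.036 -0.018] open 0.0 grip 0.0 q6 -1.82
```

View pics/w1.png

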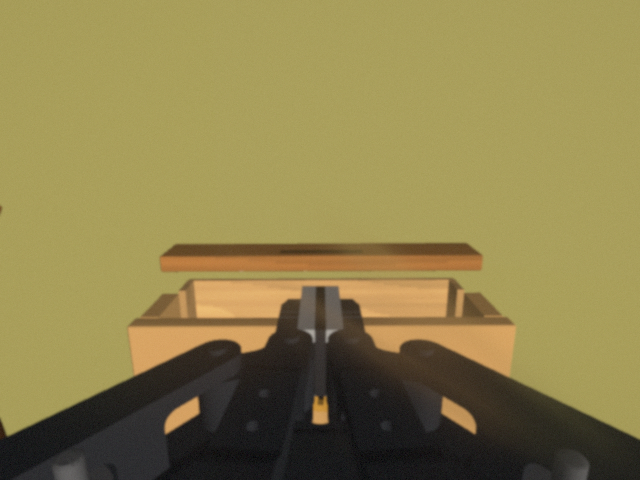

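The wrist picture shows the closed fingers centred in front of the drawer front, which runs from (162,258) to (480,258). I'll descend and push.

```bash
python3 -m handwheel '[{"tx":0,"ty":0,"tz":40,"roll":0},{"tx":0,"ty":0,"tz":40,"roll":0},{"tx":0,"ty":0,"tz":40,"roll":0},{"tx":0,"ty":0,"tz":40,"roll":0},{"tx":0,"ty":0,"tz":40,"roll":0},{"tx":-10,"ty":0,"tz":0,"roll":0},{"tx":-6,"ty":0,"tz":0,"roll":0},{"tx":-6,"ty":0,"tz":0,"roll":0},{"tx":-6,"ty":0,"tz":0,"roll":0},{"tx":-6,"ty":0,"tz":0,"roll":0}]'
python3 -m handwheel '[{"tx":-6,"ty":0,"tz":0,"roll":0},{"tx":-6,"ty":0,"tz":0,"roll":0},{"tx":-5,"ty":0,"tz":0,"roll":0},{"tx":-4,"ty":0,"tz":0,"roll":0},{"tx":-3,"ty":0,"tz":0,"roll":0},{"tx":-3,"ty":0,"tz":0,"roll":0},{"tx":-3,"ty":0,"tz":0,"roll":0}]'
python3 -c "from h import *;go(507,-4,30,93.4)"
```

```text
t: 2.73
tool_pos: [0.4697, -0.0052, 0.0326]
tool_rot: [-0.095, 3.139, 0.0]
contact_force: [-3.2, 2.4, 0.3]
opening: -0.0001
grip_force: 1.3
t: 3.32
tool_pos: [0.4991, -0.0044, 0.0314]
tool_rot: [-0.093, 3.14, -0.001]
contact_force: [-2.3, 0.1, 2.2]
opening: 0.0002
grip_force: 1.1
t 3.32 pos [499.1  -4.4  31.4] yaw 93.39 tilt 0.03 roll -0.0002 shift [-7.9 -0.1  1.5] F [-2.3  0.1  2.2] Mz [-0.089  0.388  0.008] open 0.2 grip 1.1 q6 -1.79
```

```bash
python3 -m handwheel '[{"tx":-1.5,"ty":0,"tz":0,"roll":0},{"tx":-1.5,"ty":0,"tz":0,"roll":0},{"tx":-1,"ty":0,"tz":0,"roll":0},{"tx":-1,"ty":0,"tz":0,"roll":0}]' | grep -E "pos|contact"
python3 -m handwheel '[{"tx":-1,"ty":0,"tz":0,"roll":0},{"tx":-1,"ty":0,"tz":0,"roll":0}]'| grep -E "pos|contact"
```

```text
tool_pos: [0.5037, -0.004, 0.0313]
contact_force: [-2.5, -1.1, 1.4]
tool_pos: [0.5047, -0.0038, 0.0311]
contact_force: [-7.4, -2.0, 5.0]
```

```bash
python3 -m handwheel '[{"tx":-0.5,"ty":0,"tz":0,"roll":0},{"tx":0,"ty":0,"tz":0,"roll":0}]'| grep -E "pos|contact"
python3 -m handwheel '[{"tx":-0.5,"ty":0,"tz":0,"roll":0},{"tx":0,"ty":0,"tz":0,"roll":0}]'| grep -E "pos|contact"
```

```text
tool_pos: [0.5047, -0.0038, 0.031]
contact_force: [-7.3, -1.5, 5.1]
tool_pos: [0.5047, -0.0037, 0.0309]
contact_force: [-8.8, -1.3, 6.9]
```

The drawer is home: it stopped firmly at 504.7 and the force rose to 9 N. I'll back off, rise, and look at the slot from above.

```bash
python3 -m handwheel '[{"tx":12,"ty":0,"tz":0,"roll":0},{"tx":8,"ty":0,"tz":0,"roll":0},{"tx":0,"ty":0,"tz":-35,"roll":0},{"tx":0,"ty":0,"tz":-35,"roll":0},{"tx":0,"ty":0,"tz":-35,"roll":0},{"tx":0,"ty":0,"tz":-35,"roll":0},{"tx":-35,"ty":0,"tz":0,"roll":0},{"tx":-35,"ty":0,"tz":0,"roll":0},{"tx":-35,"ty":0,"tz":0,"roll":0},{"tx":-17,"ty":0,"tz":0,"roll":0},{"tx":0,"ty":0,"tz":0,"roll":0},{"tx":0,"ty":0,"tz":0,"roll":0}]' | grep -E "pos|contact"
cat >> h.py <<'E'
def wcam():
    o=ctrl.get_obs(); T=np.eye(4);T[:3,:3]=R.from_rotvec(o["tool_rot"]).as_matrix();T[:3,3]=o["tool_pos"]
    im,d=optics.get_image("wrist");p=optics.camera_params("wrist")
    return im,d,p["mtx"],T@p["tool_from_camera"]
def cast(K,E,uv,z):
    uv=np.atleast_2d(uv).astype(float); r=np.c_[(uv[:,0]-K[0,2])/K[0,0],(uv[:,1]-K[1,2])/K[1,1],np.ones(len(uv))]@E[:3,:3].T
    return E[:3,3]+r*((z-E[2,3])/r[:,2])[:,None]
E
python3 - <<'E'
from h import *
go(606,1,170,93.4)
im,d,K,E=wcam(); np.savez("pics/w2.npz",im=im,d=d,K=K,E=E)
cv2.imwrite("pics/w2.png",im[:,:,::-1])
E
```

```text
tool_pos: [0.6087, 0.0026, 0.1709]
contact_force: [-0.1, -0.4, -0.3]
t 5.15 pos [608.7   2.6 170.9] yaw 93.41 tilt 0.03 roll 0.0001 shift [ 2.8 -1.4  0.9] F [-0.1 -0.4 -0.3] Mz [ 0.005  0.054 -0.03 ] open 0.1 grip 0.0 q6 -1.75
```

View pics/w2.png

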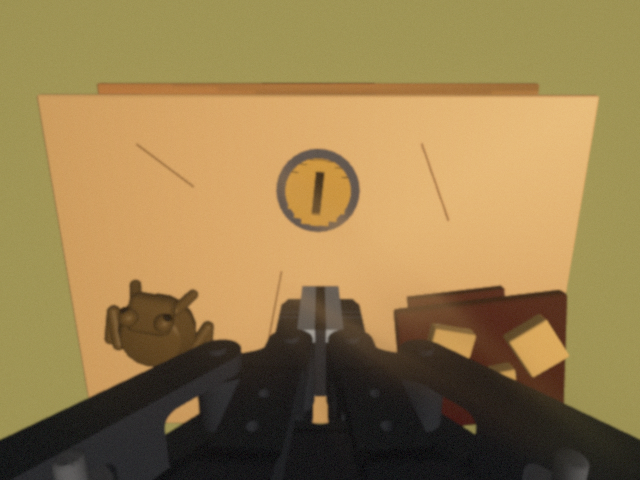

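The plug is at (318,190) with a dark slot from (320,173) to (316,213), and the drawer front is flush and home at the top edge (row 88).

```bash
python3 - <<'E'
from h import *
f=np.load("pics/w2.npz");im,K,E=f["im"],f["K"],f["E"]
hsv=cv2.cvtColor(im,cv2.COLOR_RGB2HSV)
v,u=np.mgrid[:480,:640]; r=np.hypot(u-318,v-190)
m=((hsv[...,2]<110)&(r<27)).astype(np.uint8)
c=max(cv2.findContours(m,0,2)[0],key=cv2.contourArea); 
q=cast(K,E,c[:,0],.08)*1000; print("slot",cv2.minAreaRect(q[:,:2].astype(np.float32)))
ys,xs=np.nonzero(m); P=cast(K,E,np.c_[xs,ys],.08)[:,:2]*1000; mu=P.mean(0); w,V=np.linalg.eigh(np.cov((P-mu).T)); a=V[:,1]; a=a*np.sign(a[0]); print(mu,np.degrees(np.arctan2(a[1],a[0])),np.sqrt(12*w))
b=((hsv[...,1]>130)&(r<36)&(hsv[...,2]>130)).astype(np.uint8); b=cv2.morphologyEx(b,cv2.MORPH_CLOSE,np.ones((13,13)))
ring=((hsv[...,1]<90)&(r<48)).astype(np.uint8)|(r<36).astype(np.uint8)
for mm,z,nm in((b,.08,"brass"),(ring,.07,"ring")):
    c=max(cv2.findContours(mm,0,2)[0],key=cv2.contourArea); q=cast(K,E,c[:,0],z)*1000; print(nm,cv2.minEnclosingCircle(q[:,:2].astype(np.float32)))
# board edges via depth-free: drawer edge
bm=((hsv[...,0]<22)&(hsv[...,1]>60)&(hsv[...,2]>150)).astype(np.uint8)
edge=[(x,np.nonzero(bm[:150,x])[0].min()) for x in range(110,530,40)]; 
lo=[(x,94) for x in (60,580)]; print(np.round(cast(K,E,[(40,95),(598,97)],.07)*1000,1),np.round(cast(K,E,edge,.05)*1000,1)[[0,-1]])
E
```

```text
slot ((578.2161865234375, -1.5922751426696777), (4.007091522216797, 21.650564193725586), 87.98505401611328)
[577.04385097  -1.68900615] -2.7010169226101595 [ 3.57263874 21.0202685 ]
brass ((578.7675170898438, -1.8490819931030273), 19.706329345703125)
ring ((579.2402954101562, -1.7965644598007202), 24.439769744873047)
[[ 534.2 -161.    70. ]
 [ 516.9  153.1   70. ]] [[ 524.1 -130.9   50. ]
 [ 510.4  110.9   50. ]]
```

```bash
python3 -m handwheel '[{"tx":0,"ty":0,"tz":-7,"roll":-0.0937},{"tx":0,"ty":0,"tz":-7,"roll":-0.0937},{"tx":0,"ty":0,"tz":-5,"roll":-0.0937},{"tx":-5.3,"ty":36.7,"tz":0,"roll":0},{"tx":-5.3,"ty":36.7,"tz":0,"roll":0},{"tx":-5.3,"ty":36.7,"tz":0,"roll":0},{"tx":-5.3,"ty":36.7,"tz":0,"roll":0},{"tx":-5.3,"ty":36.7,"tz":0,"roll":0},{"tx":-5.3,"ty":36.7,"tz":0,"roll":0},{"tx":-5.3,"ty":36.7,"tz":0,"roll":0},{"tx":-5.3,"ty":36.7,"tz":0,"roll":0},{"tx":-5.3,"ty":36.7,"tz":0,"roll":0}]' 50
python3 -m handwheel '[{"tx":-5,"ty":36.7,"tz":0,"roll":0},{"tx":0,"ty":0,"tz":0,"roll":0},{"tx":0,"ty":0,"tz":0,"roll":0},{"tx":0,"ty":0,"tz":0,"roll":0}]' 
python3 - <<'E'
from h import *
go(536,365.6,190,109.5)
im,d,K,E=wcam(); np.savez("pics/w3.npz",im=im,d=d,K=K,E=E)
cv2.imwrite("pics/w3.png",im[:,:,::-1])
E
```

```text
t: 6.2
tool_pos: [0.5414, 0.3308, 0.1905]
tool_rot: [-0.532, 3.096, 0.0]
contact_force: [0.1, 0.8, -0.7]
opening: 0.05
grip_force: 0.0
t: 6.53
tool_pos: [0.5349, 0.3652, 0.1902]
tool_rot: [0.532, -3.096, 0.001]
contact_force: [0.1, 0.1, 0.4]
opening: 0.05
grip_force: 0.0
t 6.53 pos [534.9 365.2 190.2] yaw 109.52 tilt 0.04 roll 0.0003 shift [-1.1 -0.   0.2] F [0.1 0.1 0.4] Mz [ 0.004  0.003 -0.01 ] open 50.0 grip 0.0 q6 -1.43
```

View pics/w3.png

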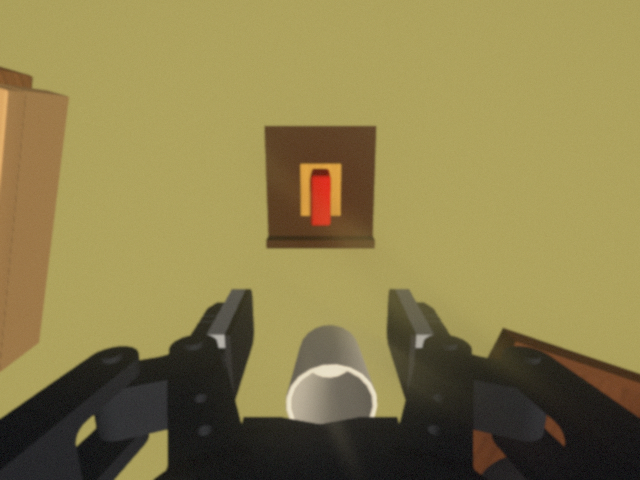

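The wrist picture shows the red handle at (320,200), centred on its brass flange and aligned with the fingers. The cup at (332,400) lies beyond the block, clear of the fingers.

```bash
python3 - <<'E'
from h import *
f=np.load("pics/w3.npz");im,K,E=f["im"],f["K"],f["E"]
hsv=cv2.cvtColor(im,cv2.COLOR_RGB2HSV);H,S,V=[hsv[...,i].astype(int) for i in range(3)]
v,u=np.mgrid[:480,:640]; win=(abs(u-320)<65)&(abs(v-190)<70)
top=win&((H<6)|(H>174))&(S>180)&(V>170)
red=win&((H<6)|(H>174))&(S>180)&(V>60)
fl=win&(H>10)&(H<30)&(S>100)&(V>130)&(abs(u-320)<28)&(v<222)|red
blk=win&(V<90)|fl
for m,z,n in((top,.1,"top"),(fl,.056,"flange"),(blk,.05,"block")):
    c=max(cv2.findContours(m.astype(np.uint8),0,2)[0],key=cv2.contourArea)
    print(n,cv2.boundingRect(c),cv2.minAreaRect((cast(K,E,c[:,0],z)[:,:2]*1000).astype(np.float32)))
go(512.3,357.3,63,109.5)
E
```

```text
top (312, 176, 18, 49) ((510.6824035644531, 355.53717041015625), (27.86783790588379, 9.9043607711792), 19.469425201416016)
flange (299, 163, 43, 63) ((513.9729614257812, 356.5982666015625), (42.574745178222656, 28.2359561920166), 19.933948516845703)
block (299, 163, 43, 63) ((514.8514404296875, 356.91131591796875), (43.4997444152832, 28.849456787109375), 19.93397331237793)
t 6.58 pos [535.4 364.7 190.3] yaw 109.45 tilt 0.03 roll -0.0008 shift [ 24.2   0.7 127.3] F [-0.   0.1  0.1] Mz [-0.019 -0.013 -0.022] open 50.1 grip 0.0 q6 -1.43
```

```bash
python3 -m handwheel '[{"tx":25.3,"ty":0.2,"tz":0,"roll":0},{"tx":0,"ty":0,"tz":35,"roll":0},{"tx":0,"ty":0,"tz":35,"roll":0},{"tx":0,"ty":0,"tz":35,"roll":0},{"tx":0,"ty":0,"tz":15,"roll":0},{"tx":0,"ty":0,"tz":7,"roll":0},{"tx":0,"ty":0,"tz":0,"roll":0},{"tx":0,"ty":0,"tz":0,"roll":0}]' 
python3 -m handwheel '[{"tx":0,"ty":0,"tz":0,"roll":0},{"tx":0,"ty":0,"tz":0,"roll":0},{"tx":0,"ty":0,"tz":0,"roll":0},{"tx":0,"ty":0,"tz":0,"roll":0},{"tx":0,"ty":0,"tz":0,"roll":0},{"tx":0,"ty":0,"tz":0,"roll":0},{"tx":0,"ty":0,"tz":0,"roll":0},{"tx":0,"ty":0,"tz":0,"roll":0}]' 0 60
python3 -c "from h import *;go(511.5,356.4,63,109.5)"
```

```text
t: 7.25
tool_pos: [0.5127, 0.3571, 0.0644]
tool_rot: [-0.53, 3.095, 0.001]
contact_force: [-0.0, 0.1, 1.5]
opening: 0.0499
grip_force: 0.0
t: 7.92
tool_pos: [0.513, 0.3583, 0.0653]
tool_rot: [-0.532, 3.093, 0.001]
contact_force: [0.1, -0.7, 5.8]
opening: 0.0111
grip_force: 59.2
t 7.92 pos [513.  358.3  65.3] yaw 109.51 tilt 0.18 roll 0.0001 shift [ 2.  -1.3  2.3] F [ 0.1 -0.7  5.8] Mz [-0.038  0.117 -0.024] open 11.1 grip 59.2 q6 -1.42
```

```bash
python3 -m handwheel '[{"tx":0,"ty":0,"tz":-12,"roll":0},{"tx":0,"ty":0,"tz":-25,"roll":0},{"tx":0,"ty":0,"tz":-33,"roll":0},{"tx":0,"ty":0,"tz":-33,"roll":0},{"tx":0,"ty":0,"tz":-33,"roll":0},{"tx":0,"ty":0,"tz":0,"roll":0.0955},{"tx":0,"ty":0,"tz":0,"roll":0.0955},{"tx":0,"ty":0,"tz":0,"roll":0.0955},{"tx":0,"ty":0,"tz":0,"roll":0.0955},{"tx":0,"ty":0,"tz":0,"roll":0},{"tx":0,"ty":0,"tz":0,"roll":0}]'
python3 - <<'E'
from h import *
go(580,-1,200,87.6)
E
```

```text
t: 8.83
tool_pos: [0.5115, 0.3576, 0.1993]
tool_rot: [-0.062, -3.141, 0.0]
contact_force: [-0.2, -0.2, -0.8]
opening: 0.0112
grip_force: 58.8
t 8.83 pos [511.5 357.6 199.3] yaw 87.75 tilt 0.03 roll 0.0027 shift [ -83.5 -355.4   -0.6] F [-0.2 -0.2 -0.8] Mz [ 0.005 -0.005 -0.059] open 11.2 grip 58.8 q6 -1.04
```

```bash
python3 -m handwheel '[{"tx":-8.4,"ty":-35.5,"tz":0,"roll":0.003},{"tx":-8.4,"ty":-35.5,"tz":0,"roll":0},{"tx":-8.4,"ty":-35.5,"tz":0,"roll":0},{"tx":-8.4,"ty":-35.5,"tz":0,"roll":0},{"tx":-8.4,"ty":-35.5,"tz":0,"roll":0},{"tx":-8.4,"ty":-35.5,"tz":0,"roll":0},{"tx":-8.4,"ty":-35.5,"tz":0,"roll":0},{"tx":-8.4,"ty":-35.5,"tz":0,"roll":0},{"tx":-8.3,"ty":-35.5,"tz":0,"roll":0},{"tx":-8,"ty":-35.5,"tz":0,"roll":0},{"tx":0,"ty":0,"tz":28,"roll":0},{"tx":0,"ty":0,"tz":28,"roll":0}]'
python3 -m handwheel '[{"tx":0,"ty":0,"tz":0,"roll":0},{"tx":0,"ty":0,"tz":0,"roll":0},{"tx":0,"ty":0,"tz":0,"roll":0}]'
python3 - <<'E'
from h import *
go(580,-1,130,87.6)
for n in ("scene","side"):
    im,d=optics.get_image(n); np.savez(f"pics/{n}1.npz",im=im,d=d); cv2.imwrite(f"pics/{n}1.png",im[:,:,::-1])
f=lambda i,x,y,w,h,s:cv2.resize(i[y:y+h,x:x+w],None,fx=s,fy=s,interpolation=cv2.INTER_CUBIC)
cv2.imwrite("pics/crop2.png",np.hstack([f(cv2.imread("pics/scene1.png"),290,160,80,90,5),f(cv2.imread("pics/side1.png"),300,180,80,90,5)]))
E
```

```text
t: 9.83
tool_pos: [0.5816, -0.0032, 0.1455]
tool_rot: [0.072, 3.135, -0.001]
contact_force: [-0.2, 0.9, -1.6]
opening: 0.0114
grip_force: 59.0
t: 10.08
tool_pos: [0.5799, -0.0004, 0.1446]
tool_rot: [0.068, 3.14, -0.0]
contact_force: [-0.4, 0.7, 0.7]
opening: 0.0112
grip_force: 59.0
t 10.08 pos [ 5.799e+02 -4.000e-01  1.446e+02] yaw 87.52 tilt 0.07 roll -0.0013 shift [-0.1 -0.6 14.6] F [-0.4  0.7  0.7] Mz [-0.024  0.019  0.011] open 11.2 grip 59.0 q6 -1.66
```

View pics/crop2.png

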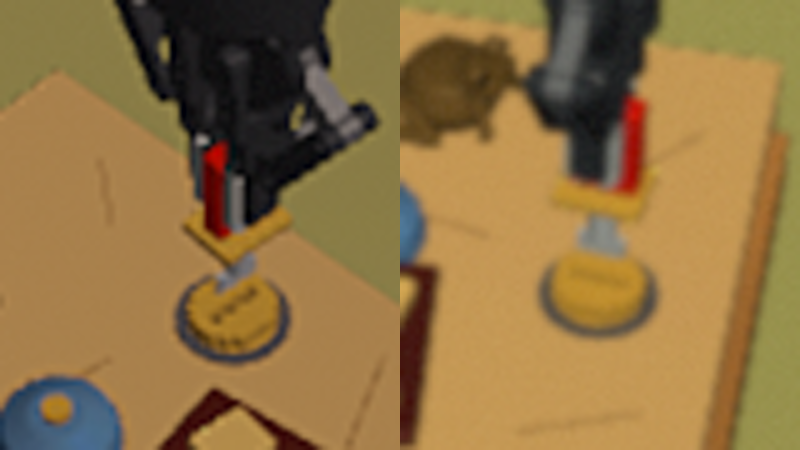

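The crops show the blade just above the plug. In both views it looks roughly over the slot. I'll compare the column extents of the flange and the plug in both views to get the relative offset.

```bash
python3 - <<'E'
from h import *
o=ctrl.get_obs(); tcp=o["tool_pos"]*1000; yaw=np.radians(-2.4); tipz=tcp[2]-49.3
A=[];D={"fl":[],"pl":[]}
def proj(n,P):
    p=optics.camera_params(n);E=np.linalg.inv(p["extrinsics"]);c=(P/1000)@E[:3,:3].T+E[:3,3];uv=c@p["mtx"].T;return uv[:,:2]/uv[:,2:]
c,s=np.cos(yaw),np.sin(yaw); Rz=np.array([[c,-s],[s,c]])
fl=np.array([[*(tcp[:2]+Rz@[i*18,j*14]),tipz+z] for i in(-1,1) for j in(-1,1) for z in(34,40)])
t=np.linspace(0,6.28,200); pl=np.array([[580+19.5*np.cos(a),-1+19.5*np.sin(a),z] for a in t for z in(70,80)])
for n,(fx,fy,px,py) in {"scene":(338,209,336,222),"side":(421-0,218,419-0,236)}.items():
    if n=="side": fx,px=300+(605-400)//5,300+(600-400)//5
    im=np.load(f"pics/{n}1.npz")["im"]; big=cv2.resize(im,None,fx=4,fy=4,interpolation=cv2.INTER_CUBIC)
    h=cv2.cvtColor(big,cv2.COLOR_RGB2HSV);H,S,V=[h[...,i].astype(int) for i in range(3)]
    v,u=np.mgrid[:1920,:2560]/4.-.375
    g=(H>15)&(H<28)&(S>150)&(V>110)
    for k,m,P in(("fl",g&(abs(u-fx)<16)&(abs(v-fy)<10),fl),("pl",g&(abs(u-px)<16)&(abs(v-py)<13),pl)):
        cc=max(cv2.findContours(m.astype(np.uint8),0,2)[0],key=cv2.contourArea)[:,0]/4.-.375
        pr=proj(n,P); a=(cc[:,0].min(),cc[:,0].max(),cc[:,1].min(),cc[:,1].max()); b=(pr[:,0].min(),pr[:,0].max(),pr[:,1].min(),pr[:,1].max())
        print(n,k,np.round(a,1),np.round(b,1)); D[k].append((a[0]+a[1]-b[0]-b[1])/2)
    q=proj(n,np.array([[580,-1,100.],[581,-1,100],[580,0,100]])); A.append([q[1,0]-q[0,0],q[2,0]-q[0,0]])
for k in D: print(k,np.linalg.solve(A,D[k]))
E
```

```text
scene fl [326.1 347.9 200.6 212.1] [325.1 347.7 194.7 213.6]
scene pl [326.9 345.1 214.1 230.1] [326.9 345.4 213.  230.3]
side fl [328.9 351.6 208.1 225.1] [329.1 350.6 208.8 224.3]
side pl [329.9 348.6 229.4 244.9] [330.1 349.1 228.  245. ]
fl [-1.0100431   0.63710693]
pl [0.65513376 0.22681081]
```

```bash
python3 -m handwheel '[{"tx":-1.3,"ty":-0.4,"tz":4,"roll":0},{"tx":0,"ty":0,"tz":5,"roll":0},{"tx":0,"ty":0,"tz":4,"roll":0},{"tx":0,"ty":0,"tz":2,"roll":0},{"tx":0,"ty":0,"tz":2,"roll":0},{"tx":0,"ty":0,"tz":0,"roll":0}]'
python3 -c "from h import *;go(581.2,-0.8,122,87.6)"
```

```text
t: 10.68
tool_pos: [0.5803, -0.0011, 0.1255]
tool_rot: [-0.07, -3.14, -0.0]
contact_force: [0.2, 0.4, -0.4]
opening: 0.0112
grip_force: 59.0
t 10.68 pos [580.3  -1.1 125.5] yaw 87.44 tilt 0.08 roll -0.0027 shift [-0.9  0.3  3.5] F [ 0.2  0.4 -0.4] Mz [-0.01   0.002  0.024] open 11.2 grip 59.0 q6 -1.66
```

```bash
python3 -m handwheel '[{"tx":-0.6,"ty":0.2,"tz":1.5,"roll":0},{"tx":0,"ty":0,"tz":1.5,"roll":0},{"tx":0,"ty":0,"tz":0,"roll":0}]'
python3 -c "from h import *;go(581.2,-0.8,122,87.6)"
```

```text
t: 10.93
tool_pos: [0.5812, -0.0009, 0.123]
tool_rot: [-0.07, -3.14, -0.0]
contact_force: [0.2, 0.6, 0.1]
opening: 0.0117
grip_force: 59.0
t 10.93 pos [581.2  -0.9 123. ] yaw 87.44 tilt 0.02 roll -0.0028 shift [0.  0.1 1. ] F [0.2 0.6 0.1] Mz [ 0.027 -0.03  -0.046] open 11.7 grip 59.0 q6 -1.66
```

```bash
python3 -m handwheel '[{"tx":0,"ty":0,"tz":0,"roll":0.08},{"tx":0,"ty":0,"tz":0,"roll":0.08},{"tx":0,"ty":0,"tz":0,"roll":0.08},{"tx":0,"ty":0,"tz":0,"roll":0.08},{"tx":0,"ty":0,"tz":0,"roll":0}]' >/dev/null
python3 -c "from h import *;go(581.2,-0.8,123,87.6)"
python3 -m handwheel '[{"tx":0,"ty":0,"tz":0,"roll":0.08},{"tx":0,"ty":0,"tz":0,"roll":0.08},{"tx":0,"ty":0,"tz":0,"roll":0.08},{"tx":0,"ty":0,"tz":0,"roll":0.08},{"tx":0,"ty":0,"tz":0,"roll":0.08}]' >/dev/null
python3 -c "from h import *;go(581.2,-0.8,123,87.6)"
```

```text
t 11.35 pos [581.3  -1.4 123.3] yaw 69.04 tilt 0.05 roll -0.3239 shift [0.1 0.6 0.3] F [ 0.2 -1.3 -1.1] Mz [-0.334  0.102  0.093] open 11.3 grip 58.9 q6 -1.33
t 11.77 pos [580.8  -2.  123.3] yaw 46.11 tilt 0.17 roll -0.7242 shift [-0.3  1.3  0.3] F [-2.9 -4.3  0.4] Mz [-0.786  0.452  0.049] open 11.5 grip 59.0 q6 -0.93
```

```bash
python3 -m handwheel '[{"tx":0,"ty":-1,"tz":0,"roll":0},{"tx":0,"ty":0,"tz":0,"roll":0}]' >/dev/null
python3 -c "from h import *;go(581.2,-0.8,123,87.6)"
python3 -m handwheel '[{"tx":0,"ty":0,"tz":0,"roll":0.08},{"tx":0,"ty":0,"tz":0,"roll":0.08},{"tx":0,"ty":0,"tz":0,"roll":0.08}]' >/dev/null
python3 -c "from h import *;go(581.2,-0.8,123,87.6)"
```

```text
t 11.93 pos [580.6  -2.1 123.3] yaw 46.37 tilt 0.05 roll -0.7196 shift [-0.5  1.4  0.3] F [-1.6 -1.8 -1.1] Mz [-0.56   0.056  0.03 ] open 11.4 grip 58.9 q6 -0.94
t 12.18 pos [580.3  -2.5 123.3] yaw 32.39 tilt 0.12 roll -0.9635 shift [-0.8  1.7  0.3] F [-1.4 -4.3 -0.2] Mz [-0.849  0.396  0.072] open 10.7 grip 59.0 q6 -0.7
```

```bash
python3 -m handwheel '[{"tx":-0.6,"ty":-0.7,"tz":0,"roll":0.06},{"tx":0,"ty":0,"tz":0,"roll":0.06},{"tx":0,"ty":0,"tz":0,"roll":0.06},{"tx":0,"ty":0,"tz":0,"roll":0.06},{"tx":0,"ty":0,"tz":0,"roll":0}]' >/dev/null
python3 -c "from h import *;go(581.2,-0.8,123,87.6)"
python3 -m handwheel '[{"tx":0,"ty":0,"tz":0,"roll":0.03},{"tx":0,"ty":0,"tz":0,"roll":0}]' >/dev/null
python3 -c "from h import *;go(581.2,-0.8,123,87.6)"
python3 -m handwheel '[{"tx":0,"ty":0,"tz":0,"roll":0.03},{"tx":0,"ty":0,"tz":0,"roll":0}]' >/dev/null
python3 -c "from h import *;go(581.2,-0.8,123,87.6)"
```

```text
t 12.6 pos [579.8  -2.9 123.3] yaw 18.78 tilt 0.1 roll -1.2012 shift [-1.3  2.1  0.3] F [-2.4 -1.6  0.7] Mz [-0.547  0.544  0.035] open 11.3 grip 59.1 q6 -0.46
t 12.77 pos [579.8  -2.9 123.2] yaw 17.12 tilt 0.1 roll -1.2301 shift [-1.3  2.1  0.2] F [-3.8 -3.6 -0.3] Mz [-0.657  0.72   0.102] open 11.4 grip 59.1 q6 -0.43
t 12.93 pos [579.8  -2.9 123.2] yaw 15.38 tilt 0.11 roll -1.2605 shift [-1.3  2.1  0.2] F [-3.8 -3.3  1.5] Mz [-0.769  0.888  0.083] open 11.2 grip 59.2 q6 -0.4
```

```bash
cat >> h.py <<'E'
def s():
    o=ctrl.get_obs(); M=R.from_rotvec(o["tool_rot"]).as_matrix()
    print(round(o["t"],2),"pos",np.round(o["tool_pos"]*1000,1),"yaw",round(np.arctan2(M[1,1],M[0,1]),4),"Ftool",np.round(M.T@o["contact_force"],1),"M",np.round(o["wrist_torque"],3))
E
python3 -m handwheel '[{"tx":-0.5,"ty":-0.8,"tz":0,"roll":0},{"tx":0,"ty":0,"tz":0,"roll":0}]' >/dev/null; python3 -c "from h import *;s()"
python3 -m handwheel '[{"tx":0,"ty":0,"tz":0,"roll":0.03},{"tx":0,"ty":0,"tz":0,"roll":0}]' >/dev/null; python3 -c "from h import *;s()"
python3 -m handwheel '[{"tx":0,"ty":0,"tz":0,"roll":0.03},{"tx":0,"ty":0,"tz":0,"roll":0}]' >/dev/null; python3 -c "from h import *;s()"
python3 -m handwheel '[{"tx":0,"ty":0,"tz":0,"roll":0},{"tx":0,"ty":0,"tz":0,"roll":0}]' >/dev/null; python3 -c "from h import *;s()"
```

```text
13.1 pos [579.6  -3.1 123.3] yaw 0.268 Ftool [-1.2 -2.7 -0.2] M [-0.382  0.588  0.09 ]
13.27 pos [579.6  -3.1 123.2] yaw 0.2369 Ftool [-1.8 -4.3 -0.2] M [-0.373  0.685  0.03 ]
13.43 pos [579.5  -3.1 123.2] yaw 0.2072 Ftool [-0.3 -4.2 -1.9] M [-0.357  0.764  0.125]
13.6 pos [579.5  -3.1 123.2] yaw 0.2074 Ftool [-0.9 -4.2 -1. ] M [-0.261  0.803  0.088]
```

```bash
python3 -m handwheel '[{"tx":-0.2,"ty":-0.6,"tz":0,"roll":0.02},{"tx":0,"ty":0,"tz":0,"roll":0}]' >/dev/null; python3 -c "from h import *;s()"
python3 -m handwheel '[{"tx":0,"ty":0,"tz":0,"roll":0.02},{"tx":0,"ty":0,"tz":0,"roll":0}]' >/dev/null; python3 -c "from h import *;s()"
python3 -m handwheel '[{"tx":0,"ty":0,"tz":0,"roll":0}]' >/dev/null; python3 -c "from h import *;s()"
python3 -m handwheel '[{"tx":0,"ty":0,"tz":0,"roll":0.02},{"tx":0,"ty":0,"tz":0,"roll":0}]' >/dev/null; python3 -c "from h import *;s()"
python3 -m handwheel '[{"tx":0,"ty":0,"tz":0,"roll":0}]' >/dev/null; python3 -c "from h import *;s()"
```

```text
13.77 pos [579.3  -3.2 123.3] yaw 0.1855 Ftool [ 0.4 -1.9 -0.2] M [-0.079  0.556  0.091]
13.93 pos [579.3  -3.3 123.3] yaw 0.1653 Ftool [-0.  -3.5  0.2] M [0.033 0.461 0.111]
14.02 pos [579.3  -3.3 123.3] yaw 0.1661 Ftool [ 0.6 -1.3 -0.8] M [0.13  0.459 0.075]
14.18 pos [579.2  -3.3 123.2] yaw 0.1451 Ftool [ 1.5 -2.2  0.2] M [0.138 0.447 0.051]
14.27 pos [579.3  -3.3 123.3] yaw 0.146 Ftool [ 1.4 -2.7  0.7] M [0.205 0.394 0.089]
```

```bash
python3 -m handwheel '[{"tx":0.2,"ty":-0.2,"tz":0,"roll":0.02},{"tx":0,"ty":0,"tz":0,"roll":0}]' >/dev/null; python3 -c "from h import *;s()"
python3 -m handwheel '[{"tx":0,"ty":0,"tz":0,"roll":0}]' >/dev/null; python3 -c "from h import *;s()"
python3 -m handwheel '[{"tx":0,"ty":0,"tz":0,"roll":0.02},{"tx":0,"ty":0,"tz":0,"roll":0}]' >/dev/null; python3 -c "from h import *;s()"
python3 -m handwheel '[{"tx":0,"ty":0,"tz":0,"roll":0}]' >/dev/null; python3 -c "from h import *;s()"
```

```text
14.43 pos [579.1  -3.3 123.3] yaw 0.1251 Ftool [ 0.1 -1.8 -0.2] M [0.174 0.31  0.072]
14.52 pos [579.1  -3.3 123.3] yaw 0.126 Ftool [ 0.7 -1.6  0.5] M [0.161 0.248 0.079]
14.68 pos [579.1  -3.4 123.3] yaw 0.105 Ftool [ 1.2 -0.7  1. ] M [0.202 0.19  0.05 ]
14.77 pos [579.1  -3.3 123.3] yaw 0.106 Ftool [ 1.7 -1.   1.2] M [0.176 0.157 0.024]
```

```bash
python3 -m handwheel '[{"tx":0,"ty":0,"tz":0,"roll":0.02},{"tx":0,"ty":0,"tz":0,"roll":0}]' >/dev/null; python3 -c "from h import *;s()"
python3 -m handwheel '[{"tx":0,"ty":0,"tz":0,"roll":0}]' >/dev/null; python3 -c "from h import *;s()"
```

```text
14.93 pos [579.   -3.4 123.3] yaw 0.085 Ftool [ 0.6 -0.9  0.6] M [0.201 0.241 0.086]
15.02 pos [579.   -3.4 123.3] yaw 0.086 Ftool [ 1.  -2.1  2. ] M [0.175 0.229 0.049]
```

```bash
python3 -m handwheel '[{"tx":0,"ty":0,"tz":0,"roll":0.02},{"tx":0,"ty":0,"tz":0,"roll":0}]' >/dev/null; python3 -c "from h import *;s()"
python3 -m handwheel '[{"tx":0,"ty":0,"tz":0,"roll":0}]' >/dev/null; python3 -c "from h import *;s()"
```

```text
15.18 pos [578.9  -3.4 123.3] yaw 0.0649 Ftool [ 1.4 -1.   0.3] M [0.248 0.235 0.036]
15.27 pos [579.   -3.4 123.3] yaw 0.066 Ftool [-0.2 -0.9  1.5] M [0.223 0.224 0.014]
```

```bash
python3 -m handwheel '[{"tx":0,"ty":0,"tz":0,"roll":0.02},{"tx":0,"ty":0,"tz":0,"roll":0}]' >/dev/null; python3 -c "from h import *;s()"
python3 -m handwheel '[{"tx":0,"ty":0,"tz":0,"roll":0}]' >/dev/null; python3 -c "from h import *;s()"
```

```text
15.43 pos [578.9  -3.4 123.3] yaw 0.0451 Ftool [ 1.1 -0.8  1.4] M [0.225 0.296 0.023]
15.52 pos [578.9  -3.4 123.3] yaw 0.046 Ftool [ 1.1 -1.6  0.3] M [0.289 0.249 0.068]
```

```bash
python3 -m handwheel '[{"tx":0,"ty":0,"tz":0,"roll":0.015},{"tx":0,"ty":0,"tz":0,"roll":0}]' >/dev/null; python3 -c "from h import *;s()"
python3 -m handwheel '[{"tx":0,"ty":0,"tz":0,"roll":0}]' >/dev/null; python3 -c "from h import *;s()"
```

```text
15.68 pos [578.9  -3.4 123.3] yaw 0.0303 Ftool [ 1.2 -1.4  1.1] M [0.25  0.309 0.056]
15.77 pos [578.9  -3.4 123.3] yaw 0.031 Ftool [ 1.8 -1.4  0.3] M [0.279 0.34  0.101]
```

```bash
for i in 1 2; do python3 -m handwheel '[{"tx":0,"ty":0,"tz":0,"roll":0}]' >/dev/null; python3 -c "from h import *;s()"; done
python3 -m handwheel '[{"tx":0,"ty":0,"tz":0,"roll":0.015},{"tx":0,"ty":0,"tz":0,"roll":0}]' >/dev/null; python3 -c "from h import *;s()"
for i in 1 2; do python3 -m handwheel '[{"tx":0,"ty":0,"tz":0,"roll":0}]' >/dev/null; python3 -c "from h import *;s()"; done
```

```text
15.85 pos [578.9  -3.4 123.3] yaw 0.0311 Ftool [ 1.6 -1.3  1.1] M [0.306 0.33  0.085]
15.93 pos [578.9  -3.4 123.3] yaw 0.0311 Ftool [ 1.5 -1.9  0.6] M [0.25  0.36  0.084]
16.1 pos [578.9  -3.4 123.3] yaw 0.0153 Ftool [ 0.5 -1.5  0.5] M [0.245 0.384 0.1  ]
16.18 pos [578.9  -3.4 123.3] yaw 0.016 Ftool [ 0.7 -2.1 -0. ] M [0.27  0.409 0.114]
16.27 pos [578.9  -3.4 123.3] yaw 0.0161 Ftool [ 1.2 -2.5  0.7] M [0.235 0.429 0.043]
```

```bash
python3 -m handwheel '[{"tx":0,"ty":0,"tz":0,"roll":0.015},{"tx":0,"ty":0,"tz":0,"roll":0}]' >/dev/null; python3 -c "from h import *;s()"
for i in 1 2; do python3 -m handwheel '[{"tx":0,"ty":0,"tz":0,"roll":0}]' >/dev/null; python3 -c "from h import *;s()"; done
```

```text
16.43 pos [578.9  -3.4 123.3] yaw 0.0003 Ftool [ 2.  -2.3  0.3] M [0.305 0.483 0.035]
16.52 pos [578.9  -3.4 123.3] yaw 0.001 Ftool [ 2.2 -1.7  0.6] M [0.221 0.448 0.079]
16.6 pos [578.9  -3.4 123.3] yaw 0.0011 Ftool [ 1.1 -2.3  0.1] M [0.246 0.502 0.064]
```

```bash
python3 -m handwheel '[{"tx":0,"ty":-0.3,"tz":0,"roll":0.015},{"tx":0,"ty":0,"tz":0,"roll":0}]' >/dev/null; python3 -c "from h import *;s()"
for i in 1 2; do python3 -m handwheel '[{"tx":0,"ty":0,"tz":0,"roll":0}]' >/dev/null; python3 -c "from h import *;s()"; done
```

```text
16.77 pos [578.8  -3.4 123.3] yaw -0.0147 Ftool [ 1.9 -1.1  1.3] M [0.307 0.334 0.091]
16.85 pos [578.8  -3.4 123.3] yaw -0.014 Ftool [ 1.2 -1.6  1.3] M [0.279 0.309 0.068]
16.93 pos [578.8  -3.4 123.3] yaw -0.0139 Ftool [ 1.6 -1.1  0.5] M [0.254 0.292 0.077]
```

```bash
python3 -m handwheel '[{"tx":0,"ty":0,"tz":0,"roll":0.015},{"tx":0,"ty":0,"tz":0,"roll":0}]' >/dev/null; python3 -c "from h import *;s()"
for i in 1 2; do python3 -m handwheel '[{"tx":0,"ty":0,"tz":0,"roll":0}]' >/dev/null; python3 -c "from h import *;s()"; done
```

```text
17.1 pos [578.7  -3.4 123.3] yaw -0.0297 Ftool [ 2.1 -1.1  1.1] M [0.255 0.299 0.063]
17.18 pos [578.7  -3.4 123.3] yaw -0.029 Ftool [ 1.8 -0.8  0.8] M [0.316 0.341 0.084]
17.27 pos [578.7  -3.4 123.3] yaw -0.0289 Ftool [ 1.8 -0.7  1.7] M [0.256 0.307 0.098]
```

```bash
python3 -m handwheel '[{"tx":0,"ty":0,"tz":0,"roll":0.015},{"tx":0,"ty":0,"tz":0,"roll":0}]' >/dev/null; python3 -c "from h import *;s()"
for i in 1 2; do python3 -m handwheel '[{"tx":0,"ty":0,"tz":0,"roll":0}]' >/dev/null; python3 -c "from h import *;s()"; done
```

```text
17.43 pos [578.7  -3.4 123.3] yaw -0.0447 Ftool [ 1.8 -1.3  0.8] M [0.304 0.262 0.047]
17.52 pos [578.7  -3.4 123.3] yaw -0.044 Ftool [ 1.5 -0.9  0.3] M [0.239 0.292 0.023]
17.6 pos [578.7  -3.4 123.3] yaw -0.0439 Ftool [ 0.7 -1.3  1.1] M [0.292 0.282 0.086]
```

```bash
python3 -m handwheel '[{"tx":0,"ty":0,"tz":0,"roll":0.015},{"tx":0,"ty":0,"tz":0,"roll":0}]' >/dev/null; python3 -c "from h import *;s()"
for i in 1 2; do python3 -m handwheel '[{"tx":0,"ty":0,"tz":0,"roll":0}]' >/dev/null; python3 -c "from h import *;s()"; done
```

```text
17.77 pos [578.7  -3.4 123.3] yaw -0.0597 Ftool [ 0.3 -0.9  1.6] M [0.306 0.337 0.044]
17.85 pos [578.6  -3.4 123.3] yaw -0.059 Ftool [ 0.2 -1.3  1.2] M [0.294 0.286 0.08 ]
17.93 pos [578.7  -3.4 123.3] yaw -0.0588 Ftool [ 0.5 -1.1  0.7] M [0.334 0.279 0.013]
```

```bash
python3 -m handwheel '[{"tx":0,"ty":0,"tz":0,"roll":0.015},{"tx":0,"ty":0,"tz":0,"roll":0}]' >/dev/null; python3 -c "from h import *;s()"
for i in 1 2; do python3 -m handwheel '[{"tx":0,"ty":0,"tz":0,"roll":0}]' >/dev/null; python3 -c "from h import *;s()"; done
```

```text
18.1 pos [578.6  -3.4 123.3] yaw -0.0747 Ftool [ 1.7 -1.8  1.6] M [0.288 0.339 0.108]
18.18 pos [578.6  -3.4 123.3] yaw -0.074 Ftool [-0.3 -2.5  1. ] M [0.241 0.325 0.078]
18.27 pos [578.6  -3.4 123.3] yaw -0.0739 Ftool [ 1.2 -1.6  1.3] M [0.261 0.337 0.134]
```

```bash
python3 -m handwheel '[{"tx":0,"ty":0,"tz":0,"roll":0.015},{"tx":0,"ty":0,"tz":0,"roll":0}]' >/dev/null; python3 -c "from h import *;s()"
for i in 1 2; do python3 -m handwheel '[{"tx":0,"ty":0,"tz":0,"roll":0}]' >/dev/null; python3 -c "from h import *;s()"; done
```

```text
18.43 pos [578.6  -3.4 123.3] yaw -0.0897 Ftool [ 1.2 -2.8  0.7] M [0.275 0.335 0.032]
18.52 pos [578.6  -3.4 123.3] yaw -0.089 Ftool [ 1.2 -1.6  1.3] M [0.268 0.367 0.007]
18.6 pos [578.6  -3.4 123.3] yaw -0.0889 Ftool [ 1.7 -1.8  0.9] M [0.291 0.445 0.07 ]
```

```bash
python3 -m handwheel '[{"tx":0,"ty":0,"tz":0,"roll":0.015},{"tx":0,"ty":0,"tz":0,"roll":0}]' >/dev/null; python3 -c "from h import *;s()"
for i in 1 2 3; do python3 -m handwheel '[{"tx":0,"ty":0,"tz":0,"roll":0}]' >/dev/null; python3 -c "from h import *;s()"; done
```

```text
18.77 pos [578.6  -3.4 123.3] yaw -0.1047 Ftool [ 1.7 -2.1  0. ] M [0.363 0.424 0.06 ]
18.85 pos [578.6  -3.4 123.3] yaw -0.1039 Ftool [ 1.1 -2.   0.7] M [0.287 0.423 0.105]
18.93 pos [578.6  -3.4 123.3] yaw -0.1039 Ftool [ 1.6 -1.9 -0.2] M [0.309 0.469 0.084]
19.02 pos [578.6  -3.4 123.3] yaw -0.1039 Ftool [ 2.  -2.4  0.5] M [0.306 0.474 0.075]
```

```bash
python3 - <<'E'
from h import *
for n in ("scene","side"):
    im,d=optics.get_image(n); cv2.imwrite(f"pics/{n}2.png",im[:,:,::-1])
f=lambda i,x,y,w,h,s:cv2.resize(i[y:y+h,x:x+w],None,fx=s,fy=s,interpolation=cv2.INTER_CUBIC)
cv2.imwrite("pics/crop3.png",np.hstack([f(cv2.imread("pics/scene2.png"),305,180,60,66,6.6),f(cv2.imread("pics/side2.png"),310,195,60,66,6.6)]))
E
```

```text
(no output)
```

View pics/crop3.png

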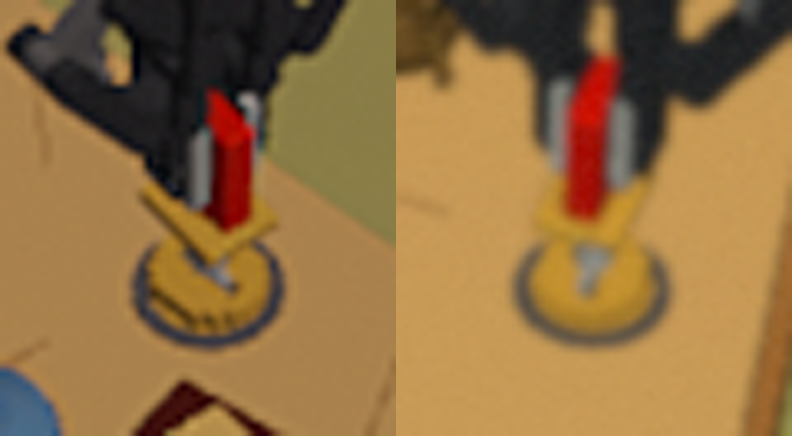

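The crops show the blade sunk in the slot, now across the board, with no sign of slipping. The estimated cam angle is about 1.63 after play, so I'll continue in small steps.

```bash
python3 -m handwheel '[{"tx":0,"ty":0,"tz":0,"roll":0.015},{"tx":0,"ty":0,"tz":0,"roll":0}]' >/dev/null; python3 -c "from h import *;s()"
for i in 1 2 3; do python3 -m handwheel '[{"tx":0,"ty":0,"tz":0,"roll":0}]' >/dev/null; python3 -c "from h import *;s()"; done
```

```text
19.28 pos [578.6  -3.4 123.3] yaw -0.1197 Ftool [ 1.5 -2.5  0.6] M [0.25  0.539 0.06 ]
19.37 pos [578.6  -3.4 123.3] yaw -0.119 Ftool [ 1.7 -3.   1.3] M [0.326 0.614 0.065]
19.45 pos [578.6  -3.4 123.2] yaw -0.1189 Ftool [ 0.9 -2.8  1. ] M [0.309 0.556 0.026]
19.53 pos [578.6  -3.4 123.3] yaw -0.1189 Ftool [ 0.9 -1.6  0.2] M [0.324 0.583 0.065]
```

```bash
python3 -m handwheel '[{"tx":0,"ty":0,"tz":0,"roll":0.01},{"tx":0,"ty":0,"tz":0,"roll":0}]' >/dev/null; python3 -c "from h import *;s()"
for i in 1 2 3; do python3 -m handwheel '[{"tx":0,"ty":0,"tz":0,"roll":0}]' >/dev/null; python3 -c "from h import *;s()"; done
```

```text
19.7 pos [578.6  -3.4 123.3] yaw -0.1294 Ftool [ 0.6 -3.3  0.5] M [0.306 0.691 0.12 ]
19.78 pos [578.6  -3.4 123.3] yaw -0.1289 Ftool [ 1.2 -3.3 -0.5] M [0.277 0.647 0.099]
19.87 pos [578.6  -3.4 123.3] yaw -0.1289 Ftool [ 1.5 -3.5  0.1] M [0.321 0.707 0.094]
19.95 pos [578.6  -3.4 123.3] yaw -0.1288 Ftool [ 1.  -2.8  0.2] M [0.332 0.744 0.078]
```

```bash
python3 -m handwheel '[{"tx":0,"ty":-0.5,"tz":0,"roll":0.01},{"tx":0,"ty":0,"tz":0,"roll":0}]' >/dev/null; python3 -c "from h import *;s()"
for i in 1 2 3; do python3 -m handwheel '[{"tx":0,"ty":0,"tz":0,"roll":0}]' >/dev/null; python3 -c "from h import *;s()"; done
```

```text
20.12 pos [578.4  -3.4 123.3] yaw -0.1394 Ftool [ 1.  -1.2  0.5] M [0.314 0.349 0.102]
20.2 pos [578.4  -3.4 123.3] yaw -0.139 Ftool [ 1.7 -1.7  0.6] M [0.299 0.352 0.113]
20.28 pos [578.4  -3.4 123.3] yaw -0.1389 Ftool [ 1.1 -1.3  1.4] M [0.234 0.311 0.114]
20.37 pos [578.4  -3.4 123.3] yaw -0.1389 Ftool [ 1.3 -0.9  2.3] M [0.299 0.233 0.071]
```

```bash
python3 -m handwheel '[{"tx":0,"ty":0,"tz":0,"roll":0.01},{"tx":0,"ty":0,"tz":0,"roll":0}]' >/dev/null; python3 -c "from h import *;s()"
for i in 1 2 3; do python3 -m handwheel '[{"tx":0,"ty":0,"tz":0,"roll":0}]' >/dev/null; python3 -c "from h import *;s()"; done
```

```text
20.53 pos [578.4  -3.3 123.3] yaw -0.1494 Ftool [ 1.6 -1.3  1.5] M [0.29  0.186 0.115]
20.62 pos [578.3  -3.3 123.3] yaw -0.149 Ftool [ 1.7 -0.9  2.1] M [0.324 0.121 0.103]
20.7 pos [578.3  -3.3 123.3] yaw -0.1489 Ftool [ 0.6 -0.8  2.5] M [0.242 0.066 0.122]
20.78 pos [578.3  -3.4 123.3] yaw -0.1489 Ftool [ 1.1 -0.2  1.5] M [0.297 0.081 0.075]
```

```bash
python3 -m handwheel '[{"tx":0,"ty":0,"tz":0,"roll":0.01},{"tx":0,"ty":0,"tz":0,"roll":0}]' >/dev/null; python3 -c "from h import *;s()"
for i in 1 2 3; do python3 -m handwheel '[{"tx":0,"ty":0,"tz":0,"roll":0}]' >/dev/null; python3 -c "from h import *;s()"; done
```

```text
20.95 pos [578.3  -3.3 123.3] yaw -0.1594 Ftool [ 1.9 -0.6  2. ] M [0.302 0.052 0.102]
21.03 pos [578.3  -3.3 123.3] yaw -0.1589 Ftool [ 1.1 -0.7  1.5] M [0.271 0.026 0.089]
21.12 pos [578.3  -3.3 123.3] yaw -0.1588 Ftool [ 1.5 -0.2  2. ] M [0.32  0.041 0.13 ]
21.2 pos [578.2  -3.4 123.3] yaw -0.1589 Ftool [ 1.3 -0.2  2.7] M [0.286 0.025 0.132]
```

```bash
python3 -m handwheel '[{"tx":0,"ty":0,"tz":0,"roll":0.01},{"tx":0,"ty":0,"tz":0,"roll":0}]' >/dev/null; python3 -c "from h import *;s()"
for i in 1 2 3; do python3 -m handwheel '[{"tx":0,"ty":0,"tz":0,"roll":0}]' >/dev/null; python3 -c "from h import *;s()"; done
```

```text
21.37 pos [578.3  -3.3 123.3] yaw -0.1694 Ftool [ 1.1 -0.6  2.2] M [ 0.34  -0.007  0.117]
21.45 pos [578.2  -3.4 123.3] yaw -0.1689 Ftool [ 1.  -0.6  2.8] M [ 0.259 -0.003  0.131]
21.53 pos [578.2  -3.3 123.3] yaw -0.1689 Ftool [ 1.8 -0.7  2.8] M [ 0.278 -0.06   0.08 ]
21.62 pos [578.2  -3.3 123.4] yaw -0.1689 Ftool [ 2.4 -0.7  1.7] M [ 0.265 -0.059  0.081]
```

```bash
python3 -m handwheel '[{"tx":0,"ty":0,"tz":0,"roll":0.015},{"tx":0,"ty":0,"tz":0,"roll":0}]' >/dev/null; python3 -c "from h import *;s()"
for i in 1 2 3; do python3 -m handwheel '[{"tx":0,"ty":0,"tz":0,"roll":0}]' >/dev/null; python3 -c "from h import *;s()"; done
```

```text
21.78 pos [578.2  -3.4 123.3] yaw -0.1847 Ftool [1.7 0.1 2.9] M [ 0.292 -0.073  0.112]
21.87 pos [578.2  -3.3 123.3] yaw -0.184 Ftool [0.9 0.2 2.5] M [ 0.298 -0.088  0.167]
21.95 pos [578.2  -3.3 123.3] yaw -0.1839 Ftool [1.1 0.5 2.1] M [ 0.316 -0.048  0.157]
22.03 pos [578.2  -3.3 123.3] yaw -0.1838 Ftool [ 1.3 -0.3  2.7] M [ 0.322 -0.069  0.131]
```

```bash
python3 -m handwheel '[{"tx":0,"ty":0,"tz":0,"roll":0.015},{"tx":0,"ty":0,"tz":0,"roll":0}]' >/dev/null; python3 -c "from h import *;s()"
for i in 1 2 3; do python3 -m handwheel '[{"tx":0,"ty":0,"tz":0,"roll":0}]' >/dev/null; python3 -c "from h import *;s()"; done
```

```text
22.2 pos [578.1  -3.3 123.3] yaw -0.1996 Ftool [ 1.5 -1.6  2.1] M [0.299 0.019 0.191]
22.28 pos [578.2  -3.3 123.3] yaw -0.199 Ftool [ 1.1 -0.2  2.2] M [ 0.349 -0.076  0.146]
22.37 pos [578.1  -3.3 123.3] yaw -0.1988 Ftool [ 1.4 -0.9  1.6] M [0.266 0.021 0.206]
22.45 pos [578.1  -3.3 123.3] yaw -0.1989 Ftool [ 2.1 -0.4  2.3] M [ 0.381 -0.015  0.184]
```

```bash
python3 -m handwheel '[{"tx":0,"ty":0,"tz":0,"roll":0.01},{"tx":0,"ty":0,"tz":0,"roll":0}]' >/dev/null; python3 -c "from h import *;s()"
for i in 1 2 3 4 5; do python3 -m handwheel '[{"tx":0,"ty":0,"tz":0,"roll":0}]' >/dev/null; python3 -c "from h import *;s()"; done
```

```text
22.62 pos [578.2  -3.3 123.3] yaw -0.2095 Ftool [1.5 0.  2.1] M [ 0.346 -0.016  0.178]
22.7 pos [578.1  -3.3 123.3] yaw -0.2089 Ftool [ 2.4 -0.4  1.7] M [0.321 0.01  0.185]
22.78 pos [578.1  -3.3 123.3] yaw -0.209 Ftool [ 1.9 -0.5  1.5] M [0.305 0.021 0.179]
22.87 pos [578.1  -3.3 123.3] yaw -0.2089 Ftool [ 2.3 -0.1  2.4] M [0.348 0.013 0.148]
22.95 pos [578.2  -3.3 123.3] yaw -0.2089 Ftool [ 1.9 -0.8  2. ] M [0.328 0.054 0.16 ]
23.03 pos [578.2  -3.3 123.3] yaw -0.2089 Ftool [1.4 0.1 2.5] M [0.392 0.059 0.116]
```

```bash
python3 -m handwheel '[{"tx":0,"ty":0,"tz":0,"roll":0.01},{"tx":0,"ty":0,"tz":0,"roll":0}]' >/dev/null; python3 -c "from h import *;s()"
for i in 1 2 3 4 5; do python3 -m handwheel '[{"tx":0,"ty":0,"tz":0,"roll":0}]' >/dev/null; python3 -c "from h import *;s()"; done
```

```text
23.2 pos [578.1  -3.3 123.3] yaw -0.2195 Ftool [ 1.4 -0.5  2.3] M [0.296 0.053 0.18 ]
23.28 pos [578.1  -3.3 123.3] yaw -0.219 Ftool [ 0.6 -1.   1.8] M [0.4   0.085 0.125]
23.37 pos [578.1  -3.3 123.3] yaw -0.2189 Ftool [ 1.1 -1.2  1.8] M [0.342 0.132 0.142]
23.45 pos [578.1  -3.3 123.3] yaw -0.2189 Ftool [ 0.6 -1.4  1.2] M [0.366 0.093 0.172]
23.53 pos [578.2  -3.3 123.3] yaw -0.2189 Ftool [1.1 0.8 1.6] M [0.365 0.081 0.187]
23.62 pos [578.1  -3.3 123.3] yaw -0.2189 Ftool [ 1.  -1.5  0.8] M [0.368 0.108 0.201]
```

Torque has levelled at about 0.17 N m over the last 0.02 rad, so the cam is bedding. I'll take one last small step, then unwind to the middle of the play.

```bash
python3 -m handwheel '[{"tx":0,"ty":0,"tz":0,"roll":0.006},{"tx":0,"ty":0,"tz":0,"roll":0},{"tx":0,"ty":0,"tz":0,"roll":0}]' >/dev/null; python3 -c "from h import *;s()"
for i in 1 2 3; do python3 -m handwheel '[{"tx":0,"ty":0,"tz":0,"roll":0}]' >/dev/null; python3 -c "from h import *;s()"; done
python3 -m handwheel '[{"tx":0,"ty":0,"tz":0,"roll":-0.04},{"tx":0,"ty":0,"tz":0,"roll":-0.04},{"tx":0,"ty":0,"tz":0,"roll":-0.03},{"tx":0,"ty":0,"tz":0,"roll":0}]' >/dev/null; python3 -c "from h import *;s()"
python3 -m handwheel '[{"tx":0,"ty":0,"tz":0,"roll":-0.03},{"tx":0,"ty":0,"tz":0,"roll":-0.02},{"tx":0,"ty":0,"tz":0,"roll":0}]' >/dev/null; python3 -c "from h import *;s()"
python3 -m handwheel '[{"tx":0,"ty":0,"tz":0,"roll":0}]' >/dev/null; python3 -c "from h import *;s()"
```

```text
23.87 pos [578.1  -3.3 123.3] yaw -0.2249 Ftool [ 1.9 -1.2  1.7] M [0.351 0.116 0.144]
23.95 pos [578.1  -3.3 123.3] yaw -0.2249 Ftool [ 2.2 -2.2  2.2] M [0.385 0.132 0.176]
24.03 pos [578.1  -3.3 123.3] yaw -0.2248 Ftool [ 1.6 -1.6  1.4] M [0.395 0.12  0.2  ]
24.12 pos [578.1  -3.3 123.3] yaw -0.2249 Ftool [ 1.5 -0.2  1.9] M [0.379 0.155 0.225]
24.45 pos [578.7  -3.9 123.9] yaw -0.1149 Ftool [-0.9  1.3  0.9] M [-0.07  -0.01   0.005]
24.7 pos [578.5  -3.6 123.6] yaw -0.0652 Ftool [ 0.7 -0.6  0.2] M [-0.016 -0.025 -0.04 ]
24.78 pos [578.4  -3.5 123.5] yaw -0.0659 Ftool [ 0.8 -0.3  0.1] M [-0.014  0.015  0.009]
```

```bash
python3 -m handwheel '[{"tx":0,"ty":0,"tz":-12,"roll":0},{"tx":0,"ty":0,"tz":-25,"roll":0},{"tx":0,"ty":0,"tz":-40,"roll":0},{"tx":0,"ty":0,"tz":0,"roll":-0.124},{"tx":0,"ty":0,"tz":0,"roll":-0.124},{"tx":0,"ty":0,"tz":0,"roll":-0.124},{"tx":0,"ty":0,"tz":0,"roll":-0.124},{"tx":0,"ty":0,"tz":0,"roll":-0.124},{"tx":0,"ty":0,"tz":0,"roll":-0.124},{"tx":0,"ty":0,"tz":0,"roll":-0.124},{"tx":0,"ty":0,"tz":0,"roll":-0.124}]' >/dev/null
python3 -m handwheel '[{"tx":0,"ty":0,"tz":0,"roll":-0.124},{"tx":0,"ty":0,"tz":0,"roll":-0.124},{"tx":0,"ty":0,"tz":0,"roll":-0.124},{"tx":0,"ty":0,"tz":0,"roll":-0.124},{"tx":0,"ty":0,"tz":0,"roll":-0.124},{"tx":0,"ty":0,"tz":0,"roll":-0.124},{"tx":0,"ty":0,"tz":0,"roll":-0.124},{"tx":0,"ty":0,"tz":0,"roll":-0.117},{"tx":0,"ty":0,"tz":0,"roll":0},{"tx":0,"ty":0,"tz":0,"roll":0}]' >/dev/null
python3 -c "from h import *;go(511.5,357.6,200,109.5)"
```

```text
t 26.53 pos [578.3  -3.4 201.2] yaw 109.37 tilt 0.04 roll -0.0022 shift [-57.5 362.6   1. ] F [ 0.4 -0.  -0.6] Mz [-0.013 -0.058  0.03 ] open 11.3 grip 59.2 q6 -2.04
```

```bash
python3 -m handwheel '[{"tx":-5.7,"ty":36.3,"tz":0,"roll":-0.002},{"tx":-5.7,"ty":36.3,"tz":0,"roll":0},{"tx":-5.8,"ty":36.3,"tz":0,"roll":0},{"tx":-5.8,"ty":36.3,"tz":0,"roll":0},{"tx":-5.8,"ty":36.3,"tz":0,"roll":0},{"tx":-5.8,"ty":36.3,"tz":0,"roll":0},{"tx":-5.8,"ty":36.2,"tz":0,"roll":0},{"tx":-5.7,"ty":36.2,"tz":0,"roll":0},{"tx":-5.7,"ty":36.2,"tz":0,"roll":0},{"tx":-5.7,"ty":36.2,"tz":0,"roll":0},{"tx":0,"ty":0,"tz":0,"roll":0},{"tx":0,"ty":0,"tz":0,"roll":0}]' >/dev/null
python3 -m handwheel '[{"tx":0,"ty":0,"tz":30,"roll":0},{"tx":0,"ty":0,"tz":30,"roll":0},{"tx":0,"ty":0,"tz":30,"roll":0},{"tx":0,"ty":0,"tz":0,"roll":0},{"tx":0,"ty":0,"tz":0,"roll":0}]' >/dev/null
python3 - <<'E'
from h import *
go(511.5,357.6,70,109.5)
for n in ("scene","side"):
    im,d=optics.get_image(n); cv2.imwrite(f"pics/{n}3.png",im[:,:,::-1])
f=lambda i,x,y,w,h,s:cv2.resize(i[y:y+h,x:x+w],None,fx=s,fy=s,interpolation=cv2.INTER_CUBIC)
a,b=cv2.imread("pics/scene3.png"),cv2.imread("pics/side3.png")
cv2.imwrite("pics/crop4.png",np.vstack([np.hstack([f(a,455,270,80,70,5),f(b,287,355,80,70,5)]),np.hstack([f(a,310,205,50,30,8),f(b,315,220,50,30,8)])]))
E
```

```text
t 27.95 pos [509.3 355.7 108.5] yaw 109.53 tilt 0.27 roll 0.0005 shift [-2.8  1.1 38.5] F [-0.   0.5 -0.3] Mz [-0.007  0.013 -0.033] open 11.3 grip 59.3 q6 -1.42
```

View pics/crop4.png

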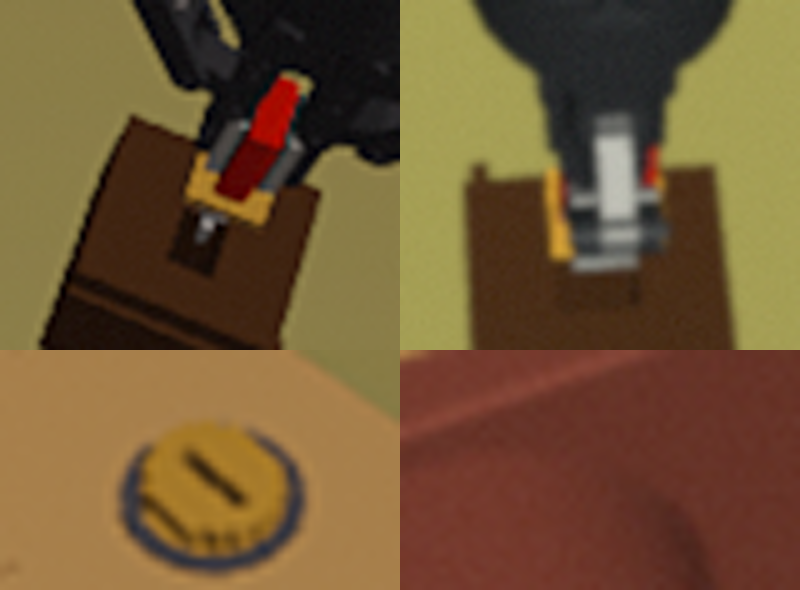

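The crops show the key's tip right over the pocket, and the cam slot now across the board. I'll correct the xy residue and lower.

```bash
python3 -m handwheel '[{"tx":-2,"ty":0.8,"tz":0,"roll":0},{"tx":0,"ty":0,"tz":0,"roll":0},{"tx":0,"ty":0,"tz":0,"roll":0}]' >/dev/null
python3 -c "from h import *;go(511.5,357.6,70,109.5)"
```

```text
t 28.3 pos [513.1 359.4 112.4] yaw 109.66 tilt 0.19 roll 0.0027 shift [ 2.3 -1.2 42.4] F [-0.4  0.1 -0.6] Mz [ 0.018  0.037 -0.046] open 11.0 grip 59.3 q6 -1.42
```

```bash
python3 -m handwheel '[{"tx":0,"ty":0,"tz":0,"roll":0},{"tx":0,"ty":0,"tz":0,"roll":0},{"tx":0,"ty":0,"tz":0,"roll":0},{"tx":0,"ty":0,"tz":0,"roll":0},{"tx":0,"ty":0,"tz":0,"roll":0},{"tx":0,"ty":0,"tz":0,"roll":0}]' >/dev/null
python3 -c "from h import *;go(511.5,357.6,70,109.5)"
```

```text
t 28.8 pos [511.9 358.9 110.2] yaw 109.68 tilt 0.01 roll 0.0031 shift [ 0.8 -1.1 40.2] F [-0.4  0.3 -0.7] Mz [ 0.021  0.009 -0.013] open 11.3 grip 59.3 q6 -1.42
```

```bash
python3 -m handwheel '[{"tx":0.8,"ty":-1.1,"tz":5,"roll":0.003},{"tx":0,"ty":0,"tz":8,"roll":0},{"tx":0,"ty":0,"tz":8,"roll":0},{"tx":0,"ty":0,"tz":8,"roll":0},{"tx":0,"ty":0,"tz":6,"roll":0},{"tx":0,"ty":0,"tz":5,"roll":0},{"tx":0,"ty":0,"tz":2,"roll":0},{"tx":0,"ty":0,"tz":0,"roll":0},{"tx":0,"ty":0,"tz":0,"roll":0}]' >/dev/null
python3 -c "from h import *;go(511.5,357.6,65,109.5)"
python3 -m handwheel '[{"tx":0,"ty":0,"tz":1,"roll":0},{"tx":0,"ty":0,"tz":1,"roll":0},{"tx":0,"ty":0,"tz":0,"roll":0},{"tx":0,"ty":0,"tz":0,"roll":0}]' >/dev/null
python3 -c "from h import *;go(511.5,357.6,65,109.5)"
```

```text
t 29.55 pos [511.7 357.7  68.4] yaw 109.5 tilt 0.01 roll -0.0 shift [0.2 0.  3.4] F [-0.4 -0.7 -0.2] Mz [-0.036 -0.05  -0.033] open 11.2 grip 59.3 q6 -1.42
t 29.88 pos [511.6 357.6  66.5] yaw 109.5 tilt 0.01 roll -0.0 shift [0.1 0.  1.5] F [-0.2  0.2 -0.1] Mz [0.068 0.005 0.056] open 11.5 grip 59.3 q6 -1.42
```

```bash
python3 -m handwheel '[{"tx":0,"ty":0,"tz":1,"roll":0},{"tx":0,"ty":0,"tz":0,"roll":0},{"tx":0,"ty":0,"tz":0,"roll":0}]' | grep -E "pos|contact"
python3 -m handwheel '[{"tx":0,"ty":0,"tz":0.7,"roll":0},{"tx":0,"ty":0,"tz":0,"roll":0},{"tx":0,"ty":0,"tz":0,"roll":0}]' | grep -E "pos|contact"
```

```text
tool_pos: [0.5116, 0.3576, 0.0653]
contact_force: [-0.2, 0.1, -0.3]
tool_pos: [0.5117, 0.3576, 0.0653]
contact_force: [-2.1, -1.4, 4.7]
```

The flange is on the block (contact at 65.3, the same height as at the grasp). I'll release and rise.

```bash
python3 -m handwheel '[{"tx":0,"ty":0,"tz":0,"roll":0},{"tx":0,"ty":0,"tz":0,"roll":0},{"tx":0,"ty":0,"tz":0,"roll":0},{"tx":0,"ty":0,"tz":0,"roll":0},{"tx":0,"ty":0,"tz":0,"roll":0},{"tx":0,"ty":0,"tz":0,"roll":0}]' 40 20
python3 -m handwheel '[{"tx":0,"ty":0,"tz":-10,"roll":0},{"tx":0,"ty":0,"tz":-25,"roll":0},{"tx":0,"ty":0,"tz":-35,"roll":0},{"tx":0,"ty":0,"tz":-35,"roll":0},{"tx":-20,"ty":0,"tz":-20,"roll":0},{"tx":-10,"ty":0,"tz":0,"roll":0},{"tx":0,"ty":0,"tz":0,"roll":0},{"tx":0,"ty":0,"tz":0,"roll":0},{"tx":0,"ty":0,"tz":0,"roll":0},{"tx":0,"ty":0,"tz":0,"roll":0}]' >/dev/null
python3 - <<'E'
from h import *
go(536,365.6,190,109.5)
im,d,K,E=wcam(); cv2.imwrite("pics/w4.png",im[:,:,::-1])
f=lambda i,x,y,w,h,s:cv2.resize(i[y:y+h,x:x+w],None,fx=s,fy=s,interpolation=cv2.INTER_CUBIC)
S,_=optics.get_image("side"); C,_=optics.get_image("scene")
# slot angle in scene
w=[im[:,:,::-1],S[:,:,::-1],C[:,:,::-1]]
cv2.imwrite("pics/crop5.png",np.vstack([np.hstack([f(w[0],255,110,130,150,2),f(w[1],287,370,75,86.5.__int__(),3.4884)[:300,:260]]),np.hstack([f(w[2],310,205,65,37,8)])[:296,:520]]))
for n,i in(("w",w[0]),("side",w[1])):
    h=cv2.cvtColor(np.ascontiguousarray(i),cv2.COLOR_BGR2HSV);m=((h[...,0]<6)|(h[...,0]>174))&(h[...,1]>180)&(h[...,2]>170)
    v,u=np.mgrid[:480,:640]; m&=(abs(u-(320 if n=="w" else 327))<40)&(abs(v-(195 if n=="w" else 402))<50)
    c=max(cv2.findContours(m.astype(np.uint8),0,2)[0],key=cv2.contourArea)
    if n=="w": print("keytop",cv2.minAreaRect((cast(K,E,c[:,0],.1)[:,:2]*1000).astype(np.float32)))
E
```

```text
t: 30.88
tool_pos: [0.5115, 0.3575, 0.0644]
tool_rot: [0.532, -3.096, 0.0]
contact_force: [-0.3, -0.3, 0.2]
opening: 0.04
grip_force: 0.0
t 31.72 pos [538.5 367.  187.4] yaw 109.5 tilt 0.22 roll 0.0001 shift [ 2.8 -0.5 -2.6] F [ 0.3 -1.  -0.5] Mz [-0.045  0.006 -0.013] open 39.8 grip 0.0 q6 -1.43
keytop ((509.4578857421875, 355.6185607910156), (27.835418701171875, 9.7566499710083), 19.460886001586914)
```

View pics/crop5.png

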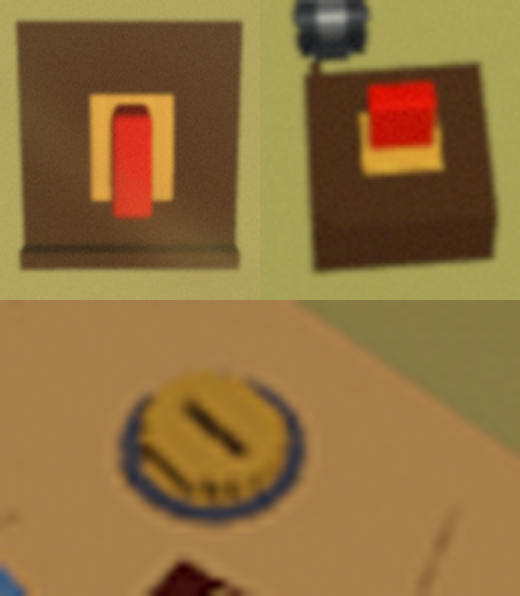

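The key stands upright with its flange flat on the block, and the slot lies across the board. I'll do a quick numeric check of the cam angle before handing in.

```bash
python3 - <<'E'
from h import *
im,d=optics.get_image("scene"); big=cv2.resize(im,None,fx=4,fy=4,interpolation=cv2.INTER_CUBIC)
v,u=np.mgrid[:1920,:2560]/4.-.375
g=cv2.cvtColor(big,cv2.COLOR_RGB2GRAY).astype(int); m=(g<95)&(np.hypot(u-337,v-221)<6)
q=np.array([ray("scene",p,.08)[:2]*1000 for p in np.c_[u[m],v[m]]]); mu=q.mean(0); w,V=np.linalg.eigh(np.cov((q-mu).T)); a=V[:,1]; a*=-np.sign(a[1])
print(m.sum(),mu,np.sqrt(12*w),"cam",0.0595-np.arctan2(a[1],a[0]))
E
```

```text
328 [5.80659276e+02 1.97670923e-01] [ 5.13515521 22.40776967] cam 1.6757415842735655
```

```bash
python3 -c "from station import ctrl; print(ctrl.finish_job())"
```

```text
the job is handed in; nothing more can be done
None
```

The job is handed in: the drawer is home against its stop, the cam turned until the moment levelled at about 0.17 N m (bedding estimated from torque at about 0.02 rad, not measured directly), and the key is upright in its walnut block with its flange flat.

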